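# Tighten the filtration cell's cover crosswise with the slotted key

## Task

Finish tightening the filtration cell's cover with the slotted key: stand the lying key upright on the bench and let go, then take it again by its handle from above and, turning clockwise, first bring the two loose nuts (bars crosswise) an eighth of a turn to half tight like the other two (bars at 45 degrees). Then, in a second pass, turn all four another eighth of a turn until their bars point at the centre of the cover, both nuts of one opposite pair before the other pair. Turn the nuts only with the key, leave the key standing upright on the bench, and do not disturb the other things.

Things in the scene. Friction and masses are not known exactly. Their poses are not given: they have to be found in the camera images.
- cell: Round metal filtration cell fixed to the bench: steel cover disc 172 mm in diameter, flat top 60 mm above the bench. Origin at the centre of its underside, z up. Four identical dark bar nuts stand on the cover on a circle of 62 mm radius, on the cell's +x, +y, -x, -y axes; a low boss (radius 24 mm, top 77 mm above the bench) in the middle. The bench from it to the key is free.
- key: Steel key (wrench), 173 mm long, 0.22 kg, stands by itself on its foot; at first it lies on its side, axis level 18 mm above the bench, handle to the robot's left within 35 degrees. Origin: centre of the foot's underside; z from foot to handle. Foot 46 (x) x 36 (y) x 30 (z) mm; slot 13 mm wide, 18 mm deep across its underside along x, open at both ends. Shaft 18 mm square.
- key_grip (a point): Centre of the key's black block handle, 50 (x) x 36 (y) x 34 (z) mm with a thin rib along x on top, 156 mm from the foot's underside; axes as the key. The foot's slot fits over a nut's bar with 1.5 mm play each side; fully down, the key's origin is 65 mm above the bench; the key turns up to about 6 degrees before the nut follows.
- nut_a (a joint): Turn of nut_a, rad (0 = bar tangential to the cover, loose; 0.79 = bar at 45 degrees, half tight; 1.57 = hard stop, bar points at the cover's centre, fully tight; grows clockwise seen from above; it stays where it is left, friction 0.12 N m, and all four nuts are alike); starts loose, 0 to 0.1.
- nut_a_top (a point): Top centre of nut_a, on the cell's +x axis, on the nut's axis, 83 mm above the bench; turns with the nut. Its y axis runs along the nut's bar, 42 mm long, 10 mm thick, rounded along the top, standing 16 mm above a round collar of 34 mm diameter and 7 mm height.
- nut_b (a joint): Turn of nut_b, rad (0 = bar tangential to the cover, loose; 0.79 = bar at 45 degrees, half tight; 1.57 = hard stop, bar points at the cover's centre, fully tight; grows clockwise seen from above; it stays where it is left, friction 0.12 N m, and all four nuts are alike); starts half tight, 0.7 to 0.85.
- nut_b_top (a point): Top centre of nut_b, on the cell's +y axis, on the nut's axis, 83 mm above the bench; turns with the nut. Its y axis runs along the nut's bar, 42 mm long, 10 mm thick, rounded along the top, standing 16 mm above a round collar of 34 mm diameter and 7 mm height.
- nut_c (a joint): Turn of nut_c, rad (0 = bar tangential to the cover, loose; 0.79 = bar at 45 degrees, half tight; 1.57 = hard stop, bar points at the cover's centre, fully tight; grows clockwise seen from above; it stays where it is left, friction 0.12 N m, and all four nuts are alike); starts loose, 0 to 0.1.
- nut_c_top (a point): Top centre of nut_c, on the cell's -x axis, across from nut_a, on the nut's axis, 83 mm above the bench; turns with the nut. Its y axis runs along the nut's bar, 42 mm long, 10 mm thick, rounded along the top, standing 16 mm above a round collar of 34 mm diameter and 7 mm height.
- nut_d (a joint): Turn of nut_d, rad (0 = bar tangential to the cover, loose; 0.79 = bar at 45 degrees, half tight; 1.57 = hard stop, bar points at the cover's centre, fully tight; grows clockwise seen from above; it stays where it is left, friction 0.12 N m, and all four nuts are alike); starts half tight, 0.7 to 0.85.
- nut_d_top (a point): Top centre of nut_d, on the cell's -y axis, across from nut_b, on the nut's axis, 83 mm above the bench; turns with the nut. Its y axis runs along the nut's bar, 42 mm long, 10 mm thick, rounded along the top, standing 16 mm above a round collar of 34 mm diameter and 7 mm height.
- petri_dish: Petri dish, 88 mm across, 16 mm high, loose bystander. Origin at the centre of its underside.
- jar: Lidded jar, 64 mm across, 85 mm high, loose bystander. Origin at the centre of its underside.
- small_flask: Conical glass flask, 52 mm across, 87 mm high, loose bystander. Origin at the centre of its underside.
- cup: Measuring cup with handle, 73 x 95 mm, 102 mm high, loose bystander. Origin at the centre of its underside.
Mind the look-alikes: they are no part of the job. There is more than one size of the key; the job needs the larger.

How it is judged:
By the outcome, as a careful person would: the job done as asked, in the order asked, and still so for the second after the job is handed in, with the robot touching nothing.
It also fails if it takes over 72 s, if anything falls off the work surface, if the arm or the gripper's body presses on something with over 40 N, if the wrist force passes 120 N, or if a joint passes its speed limit or range.

## Robot

A 6-joint arm with a two-finger parallel gripper is mounted at the origin on the work surface; the furniture and walls round the work are solid. World frame = base frame: x ahead of the robot, y to its left, z up, the work surface at z = 0. Lengths are in mm, angles in rad, forces in N, time in s.
With the tool pointing down it reaches from about 300 to 775 mm from the base axis. Payload 14.6 kg.
Tool frame: the origin (TCP) lies midway between the tips of the shut fingers; the grasp point (between the pads) lies 19 mm behind it; z points along the fingers, y is the line along which they close (so a half turn about z gives the same grasp; the last joint's range is limited). The gripper opens to 94 mm and grips with 3 to 60 N. Pads are 16 mm wide; open, the fingers measure 119 mm over their backs; the gripper's body (75 mm by 177 mm) begins 78 mm behind the grasp point.
Start: joints at [1.107, 0.3, 1.521, -0, 1.321, -0.067], TCP at [212.554, 507.257, 205.446] pointing down, gripper open.
Joint ranges: [-3.03, 3.03], [-0.79, 2.21], [0.23, 2.52], [-1.04, 4.18], [0, 3.07], [-2.55, 2.55]. Speed limits (rad/s): [2.22, 2.22, 2.57, 3.14, 3.14, 3.14].

## Interface

Orientations are given as [roll, pitch, yaw] about the fixed x, y, z axes, in that order (R = Rz(yaw) Ry(pitch) Rx(roll)).
In Python, from cell import manip, camera gives the robot as it stands.
- The arm moves only by the tool move_arm, never from a script. Its arguments are lists of equal length, an entry for each row: "dp": the shift along the world's x, y, z in mm, a list of three; "rotation": the turn, a rotation vector about the world's x, y, z in rad, a list of three; "hand": the opening, from 0 (shut) to 1 (fully open). A call has 1 to 10 rows; each row shifts and turns the commanded pose from where the row before left it; what a row does not reach is not made up. A row lasts 1/8 s, in which the tool goes at most 62.5 mm and 10.7 degrees, less where a joint would pass 70% of its speed; a pose out of reach is approached as far as the arm can. A call with a gripper value outside its range is refused whole. The fingers move at their own pace and stop on an object; "newtons" is the grip in N (left out, the last holds). Time passes only in rows, so rows that do not move let the fingers close. It gives the time, the measured TCP pose, the force, the opening and the grip force at its end, in the units of the state.
- manip.read_state(): the state, without advancing time (a new reading comes with each control period).
- camera(name): name is "scene" or "top"; returns a dict with "image" (384x512x3 uint8, red, green, blue), "fx", "fy", "cx", "cy" (pixels), "R" (3x3) and "t" (3): a world point X has camera coordinates R X + t. Camera axes: x right, y down, z forward; pixel columns grow to the right and rows downward; lengths in mm; the calibration is good to about 2 mm. A picture is of the moment at which its call begins. There is no depth.
- manip.sign_off(): hands the job in; it is judged then, once.
The state is a dict: "clock": time; "joints": joint angles; "qd": joint speeds; "effort": joint torques, N m; "eef_pos": TCP position; "eef_rot": TCP orientation; "wrist_force": force on the tool from outside, world axes, zero at the start; "moment": the same for the moment, N m; "finger_gap": finger opening in mm; "finger_force": force on a finger pad.
Only numpy, scipy, OpenCV 4.12 (cv2) and the standard library are available. Lean on these libraries where they do the work, as an engineer would, in place of code of your own. Each camera call takes 0.05 s, during which the arm holds its last target. There are 200 camera calls.

## Working session

There is one attempt and no reset: what is moved stays moved. The work goes in short steps, Python scripts to look and compute and a tool call to move; the robot and the scene stay as the last step left them, time stands still between calls to the robot, and variables do not carry over. Pictures are saved under pics/ and viewed, at most 10 in all, crops included, and the job is handed in when it is done.

Besides the shell and the picture viewer there is one more tool, called after ">>>" in YAML: its name, and indented under it one key for each argument. move_arm: Moves the arm, as the interface text tells. Its arguments: {"type":"object","properties":{"dp":{"type":"array","items":{"type":"array","items":{"type":"number"}}},"rotation":{"type":"array","items":{"type":"array","items":{"type":"number"}}},"hand":{"type":"array","items":{"type":"number"}},"newtons":{"type":"number"}},"required":["dp","rotation","hand"]}

```bash
mkdir -p pics; ls; cat > h.py <<'E'
import numpy as np, cv2
from cell import manip, camera
def snap(name, fn, scale=1, crop=None):
    c=camera(name); im=cv2.cvtColor(c["image"],cv2.COLOR_RGB2BGR)
    if crop: x0,y0,x1,y1=crop; im=im[y0:y1,x0:x1]
    im=cv2.resize(im,None,fx=scale,fy=scale,interpolation=cv2.INTER_CUBIC)
    cv2.imwrite("pics/"+fn,im); return c
def ray(c,u,v,z):
    R=np.array(c["R"]);t=np.array(c["t"]); o=-R.T@t
    d=R.T@np.array([(u-c["cx"])/c["fx"],(v-c["cy"])/c["fy"],1]); return o+d*(z-o[2])/d[2]
def proj(c,X):
    p=np.array(c["R"])@np.array(X)+np.array(c["t"]); return np.array([c["fx"]*p[0]/p[2]+c["cx"],c["fy"]*p[1]/p[2]+c["cy"]])
E
python3 - <<'E'
from h import *
a=snap("top","top0.png",1.5);b=snap("scene","sc0.png",1.5)
for c in(a,b): print({k:np.round(v,3).tolist() for k,v in c.items() if k!="image"}, -np.array(c["R"]).T@c["t"])
print(manip.read_state())
E
```

```text
pics
{'fx': 488.361, 'fy': 488.361, 'cx': 253.0, 'cy': 192.195, 'R': [[0.028, -1.0, -0.003], [-0.997, -0.028, -0.068], [0.067, 0.005, -0.998]], 't': [-49.39, 478.869, 1508.713]} [ 377.28266604  -43.65469507 1537.44032235]
{'fx': 377.802, 'fy': 377.802, 'cx': 253.128, 'cy': 193.386, 'R': [[0.56, -0.829, -0.003], [-0.584, -0.392, -0.711], [0.588, 0.399, -0.703]], 't': [-302.412, 329.299, 825.36]} [-123.84027501 -451.04787675  813.83580704]
{'clock': 0.1, 'joints': array([ 1.10739190e+00,  3.00428732e-01,  1.52151519e+00,  2.02231808e-05,
        1.32070468e+00, -6.66228662e-02]), 'qd': array([-1.27815683e-03, -9.99026648e-05,  3.01580496e-04, -1.44014941e-04,
       -8.49140997e-04, -1.66874039e-03]), 'effort': array([ 2.09300859e-03, -5.32649732e+01, -3.53280544e+01,  7.09508755e-02,
        2.36222288e-02, -6.82614609e-05]), 'eef_pos': array([212.45239055, 507.0550126 , 204.93744537]), 'eef_rot': array([-3.14054035e+00, -8.98434625e-05,  2.74480603e+00]), 'wrist_force': array([-0.17997613,  0.01690412, -0.51830007]), 'moment': array([-0.02902661, -0.00334564,  0.02493595]), 'finger_force': 0.0, 'finger_gap': 93.97967579354706}
```

View pics/top0.png

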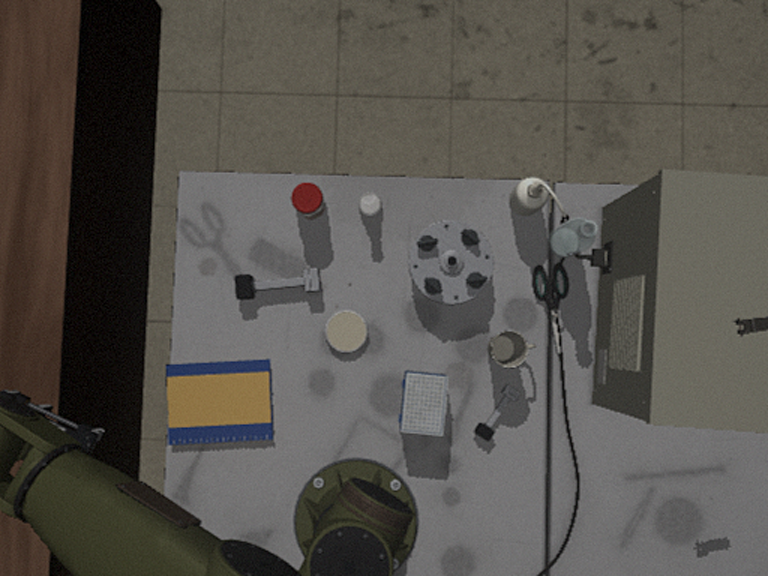

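View pics/sc0.png

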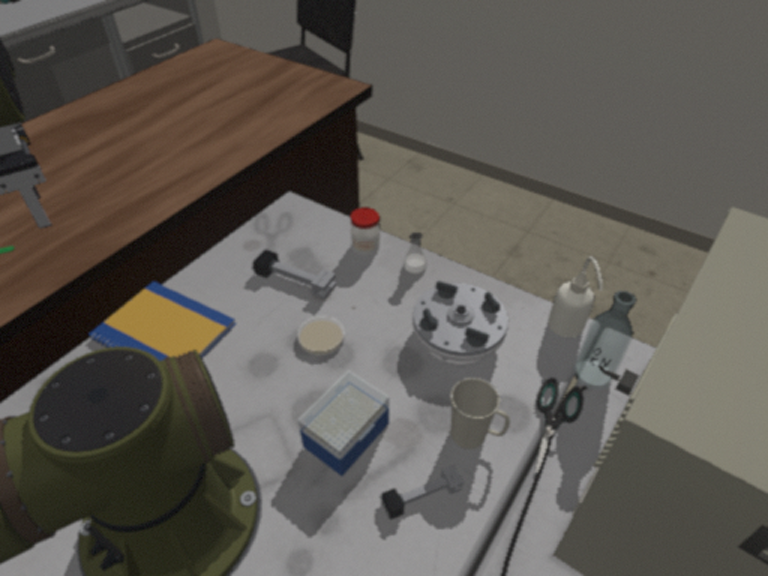

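The top view shows the large key lying with its black handle at (163,191) and foot at (208,187) in raw pixels. The cell is at about (301,173), and the small look-alike key is at (330,275).

```bash
python3 - <<'E'
from h import *
c=snap("top","top1.png",4,(150,120,340,240))
im=c["image"].astype(int); g=im.max(axis=2)
def blobs(x0,y0,x1,y1,th,amin,z):
    m=(g[y0:y1,x0:x1]<th).astype(np.uint8)
    n,l,s,cc=cv2.connectedComponentsWithStats(m)
    for i in range(1,n):
        if s[i,4]<amin: continue
        ys,xs=np.nonzero(l==i); P=np.array([ray(c,x+x0,y+y0,z)[:2] for x,y in zip(xs,ys)])
        m0=P.mean(0); w,v=np.linalg.eigh(np.cov(P.T)); d=v[:,1]
        print(s[i,4],(cc[i]+[x0,y0]).round(1),m0.round(1),"ang",np.degrees(np.arctan2(d[1],d[0])).round(1),np.sqrt(w).round(1))
print("nuts");blobs(270,145,332,205,60,8,75)
print("handle");blobs(150,175,178,205,50,10,36)
# metal blob of key
print("cover edge"); 
for u,v in[(301,173),(209,187),(163,191)]: print(ray(c,u,v,60).round(),ray(c,u,v,18).round())
E
```

```text
nuts
99 [312.8 158.4] [ 583.2 -213.6] ang 51.4 [7.9 9.3]
88 [284.4 162.3] [ 569.  -128.4] ang 109.7 [7.7 9.5]
26 [301.  173.5] [ 536.5 -179. ] ang -179.6 [4.  4.8]
95 [316.9 186.7] [ 497.9 -227.7] ang 100.2 [7.6 9.6]
95 [288.2 190.8] [ 483.4 -141.8] ang -136.4 [7.6 9.2]
handle
193 [162.9 191.1] [474.2 241.9] ang -165.1 [10.4 14.4]
cover edge
[ 540. -180.   60.] [ 544. -184.   18.]
[489.  98.  60.] [492. 102.  18.]
[473. 237.  60.] [476. 245.  18.]
```

View pics/top1.png

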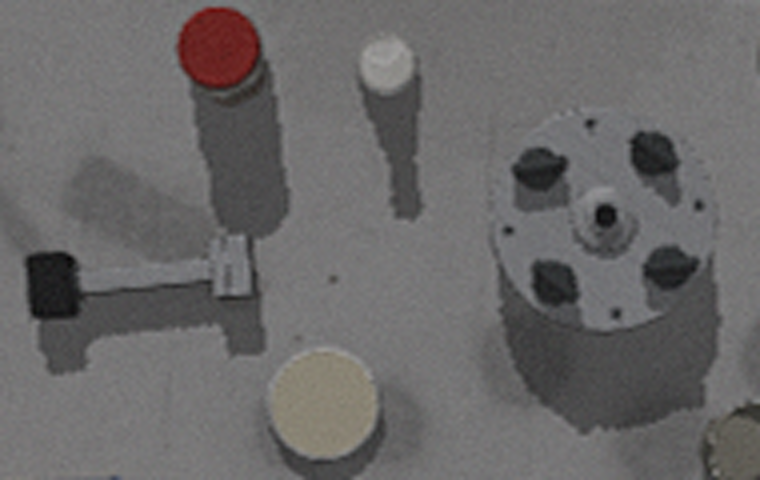

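>>> move_arm:
  dp:
    - [43,-43,0]
    - [43,-43,0]
    - [43,-43,0]
    - [43,-43,0]
    - [43,-43,0]
    - [43,-43,0]
    - [5.5,-6,-20]
    - [0,0,-50]
    - [0,0,0]
  rotation:
    - [0,0,-0.176]
    - [0,0,-0.176]
    - [0,0,-0.176]
    - [0,0,-0.176]
    - [0,0,-0.176]
    - [0,0,-0.176]
    - [0,0,0]
    - [0,0,0]
    - [0,0,0]
  hand: [1,1,1,1,1,1,1,1,1]
  newtons: 25

```text
clock: 1.27
eef_pos: [474.5, 242.4, 132.7]
eef_rot: [-3.135, 0.002, 1.688]
wrist_force: [-0.4, 0.2, 0.3]
finger_gap: 93.9
finger_force: 0.0
```

>>> move_arm:
  dp:
    - [1,0,-50]
    - [0,0,-50]
    - [0,0,-27]
    - [0,0,0]
    - [0,0,0]
    - [0,0,0]
    - [0,0,0]
    - [0,0,0]
  rotation:
    - [0,0,0]
    - [0,0,0]
    - [0,0,0]
    - [0,0,0]
    - [0,0,0]
    - [0,0,0]
    - [0,0,0]
    - [0,0,0]
  hand: [1,1,1,1,0.3,0.3,0.3,0.3]

```text
clock: 2.28
eef_pos: [477.2, 243.3, 8.9]
eef_rot: [3.141, -0.0, 1.689]
wrist_force: [0.6, -0.1, 0.5]
finger_gap: 57.7
finger_force: 0.0
```

```bash
python3 -c "
from h import *
s=manip.read_state();print(s['joints'].round(3),s['finger_gap'],s['finger_force'],s['eef_pos'],s['eef_rot'],s['wrist_force'])"
```

```text
[ 0.403  0.516  1.726 -0.     0.898  0.285] 57.67990244128256 0.0 [477.21086766 243.32851073   8.88078443] [ 3.14103586e+00 -1.50900472e-04  1.68882749e+00] [ 0.55378207 -0.06264164  0.48069197]
```

>>> move_arm:
  dp:
    - [0,0,-3]
    - [0,0,0]
    - [0,0,0]
    - [0,0,20]
    - [0,0,50]
    - [0,0,50]
    - [0,0,50]
  rotation:
    - [0,0,0]
    - [0,0,0]
    - [0,0,0]
    - [0,0,0]
    - [0,0,0]
    - [0,0,0]
    - [0,0,0]
  hand: [0.3,0.3,0.3,0.3,0.3,0.3,0.3]
  newtons: 35

```text
clock: 3.15
eef_pos: [476.7, 243.2, 176.6]
eef_rot: [-3.141, -0.0, 1.689]
wrist_force: [0.2, 0.5, -1.4]
finger_gap: 49.5
finger_force: 35.0
```

>>> move_arm:
  dp:
    - [0,0,10]
    - [0,0,10]
    - [0,0,0]
    - [0,0,0]
    - [0,0,0]
  rotation:
    - [0.17,0.02,0]
    - [0.174,0.0204,0]
    - [0.174,0.0204,0]
    - [0.174,0.0204,0]
    - [0,0,0]
  hand: [0.3,0.3,0.3,0.3,0.3]

```text
clock: 3.78
eef_pos: [476.9, 241.7, 193.7]
eef_rot: [-3.138, -0.697, 1.683]
wrist_force: [-0.4, -0.8, -2.3]
finger_gap: 49.8
finger_force: 35.0
```

```bash
python3 -c "
from h import *
s=manip.read_state();print(s['joints'].round(3),s['finger_gap'],s['finger_force'],s['eef_pos'],s['eef_rot'],s['wrist_force'])
snap('scene','sc1.png',1.5)"
```

```text
[ 0.065  0.272  1.741  0.736  1.269 -0.327] 49.79707858000934 34.99905288219452 [476.94594766 241.71472985 193.74162437] [-3.13771123 -0.69665324  1.68297794] [-0.41038162 -0.77140815 -2.28586817]
```

View pics/sc1.png

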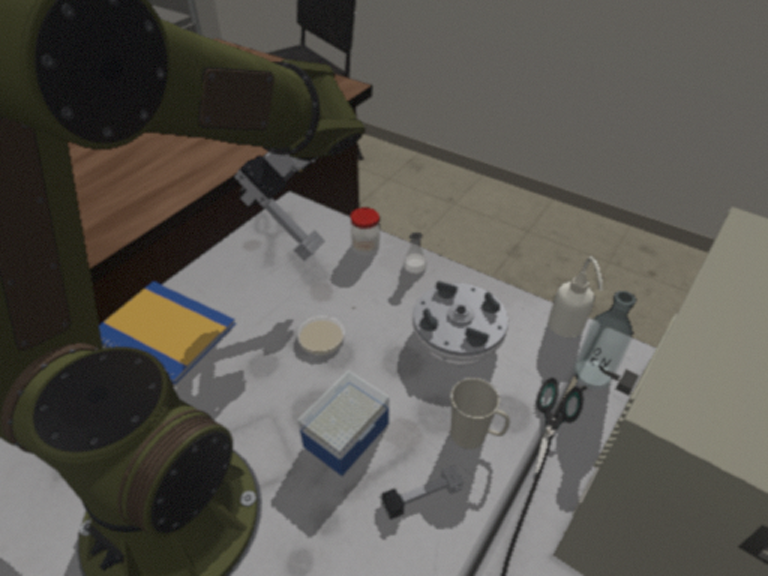

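The scene image shows the key held by its handle, tilted about 40 degrees with the foot down at (310,245). The tilt is in the right direction, so I'll continue to 90 degrees.

>>> move_arm:
  dp:
    - [0,0,0]
    - [0,0,0]
    - [0,0,0]
    - [0,0,0]
    - [0,0,0]
    - [0,0,0]
  rotation:
    - [0.174,0.0204,0]
    - [0.174,0.0204,0]
    - [0.174,0.0204,0]
    - [0.174,0.0204,0]
    - [0.176,0.0205,0]
    - [0,0,0]
  hand: [0.3,0.3,0.3,0.3,0.3,0.3]

```text
clock: 4.58
eef_pos: [476.2, 244.2, 193.1]
eef_rot: [-1.347, -1.566, -0.103]
wrist_force: [-0.8, -0.2, -2.6]
finger_gap: 49.7
finger_force: 35.0
```

```bash
python3 -c "
from h import *
from scipy.spatial.transform import Rotation as Ro
s=manip.read_state();print(s['joints'].round(3),s['finger_gap'],s['eef_pos'],Ro.from_euler('xyz',s['eef_rot']).as_matrix().round(3),s['wrist_force'])
c=camera('scene');im=cv2.cvtColor(c['image'],cv2.COLOR_RGB2BGR)
cv2.imwrite('pics/sc2.png',cv2.resize(im[60:240,100:340],None,fx=3,fy=3,interpolation=cv2.INTER_CUBIC))
t=s['eef_pos']; print(proj(c,t),proj(c,t-[0,0,150]))"
```

```text
[-0.12   0.637  1.808  1.386  1.725 -0.884] 49.67906078220134 [476.15899741 244.17307309 193.08276095] [[ 0.005  0.993 -0.12 ]
 [-0.001  0.12   0.993]
 [ 1.    -0.005  0.001]] [-0.78858923 -0.17239391 -2.63168212]
[168.58738107 129.04038672] [176.31764154 169.18382214]
```

View pics/sc2.png

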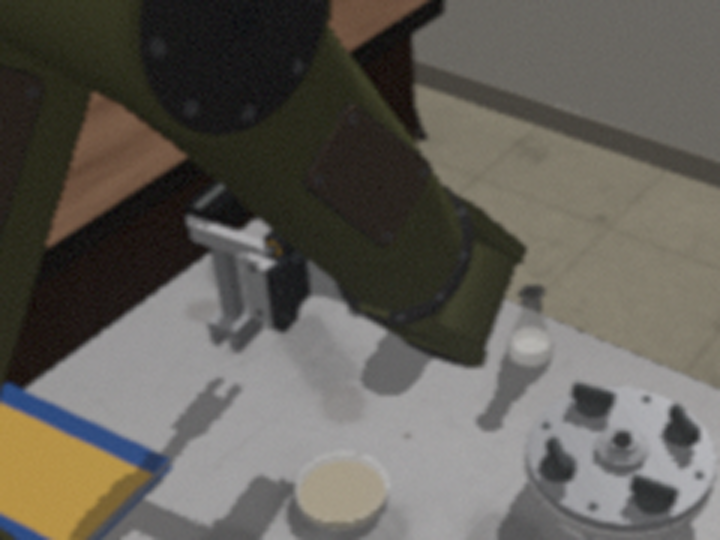

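>>> move_arm:
  dp:
    - [0,0,-15]
    - [0,0,-13]
    - [0,0,-3]
    - [0,0,0]
  rotation:
    - [0,0,0]
    - [0,0,0]
    - [0,0,0]
    - [0,0,0]
  hand: [0.3,0.3,0.3,0.3]

```text
clock: 5.12
eef_pos: [477.1, 243.3, 164.4]
eef_rot: [0.342, -1.567, -1.796]
wrist_force: [0.2, 0.2, -2.3]
finger_gap: 49.6
finger_force: 35.0
```

>>> move_arm:
  dp:
    - [0,0,-2]
    - [0,0,-1]
    - [0,0,0]
  rotation:
    - [0,0,0]
    - [0,0,0]
    - [0,0,0]
  hand: [0.3,0.3,0.3]

```text
clock: 5.5
eef_pos: [477.1, 243.2, 161.5]
eef_rot: [0.365, -1.567, -1.819]
wrist_force: [-0.3, 0.2, -2.2]
finger_gap: 49.9
finger_force: 35.0
```

>>> move_arm:
  dp:
    - [0,0,-2]
    - [0,0,0]
  rotation:
    - [0,0,0]
    - [0,0,0]
  hand: [0.3,0.3]

```text
clock: 5.75
eef_pos: [477.0, 243.3, 159.3]
eef_rot: [0.294, -1.567, -1.748]
wrist_force: [0.1, 0.0, -2.5]
finger_gap: 50.2
finger_force: 35.0
```

>>> move_arm:
  dp:
    - [0,0,-2]
    - [0,0,0]
  rotation:
    - [0,0,0]
    - [0,0,0]
  hand: [0.3,0.3]

```text
clock: 6.0
eef_pos: [477.0, 243.3, 157.3]
eef_rot: [0.293, -1.567, -1.747]
wrist_force: [-0.4, -0.3, -1.7]
finger_gap: 49.9
finger_force: 35.0
```

>>> move_arm:
  dp:
    - [0,0,-2]
    - [0,0,0]
  rotation:
    - [0,0,0]
    - [0,0,0]
  hand: [0.3,0.3]

```text
clock: 6.25
eef_pos: [477.0, 243.3, 155.3]
eef_rot: [0.278, -1.567, -1.732]
wrist_force: [-0.4, 0.7, -2.6]
finger_gap: 49.7
finger_force: 35.0
```

>>> move_arm:
  dp:
    - [0,0,-1.5]
    - [0,0,0]
  rotation:
    - [0,0,0]
    - [0,0,0]
  hand: [0.3,0.3]

```text
clock: 6.5
eef_pos: [477.1, 243.2, 154.2]
eef_rot: [0.377, -1.566, -1.831]
wrist_force: [0.2, 0.2, -0.1]
finger_gap: 49.8
finger_force: 35.0
```

>>> move_arm:
  dp:
    - [0,0,-1]
    - [0,0,0]
    - [0,0,0]
    - [0,0,0]
    - [0,0,0]
    - [0,0,0]
  rotation:
    - [0,0,0]
    - [0,0,0]
    - [0,0,0]
    - [0,0,0]
    - [0,0,0]
    - [0,0,0]
  hand: [0.3,0.3,0.9,0.9,0.9,0.9]

```text
clock: 7.25
eef_pos: [477.0, 243.3, 152.9]
eef_rot: [0.312, -1.567, -1.766]
wrist_force: [-0.9, -0.8, 0.4]
finger_gap: 83.8
finger_force: 0.0
```

```bash
python3 -c "
from h import *
s=manip.read_state();print(s['joints'].round(3),s['finger_gap'],s['eef_pos'],s['wrist_force'])
c=camera('scene');im=cv2.cvtColor(c['image'],cv2.COLOR_RGB2BGR)
cv2.imwrite('pics/sc3.png',cv2.resize(im[90:210,130:290],None,fx=4,fy=4,interpolation=cv2.INTER_CUBIC))"
```

```text
[-0.122  0.723  1.797  1.378  1.712 -0.964] 83.83666092961994 [477.03218522 243.26184091 152.87016806] [-0.88657281 -0.78664567  0.38588449]
```

View pics/sc3.png

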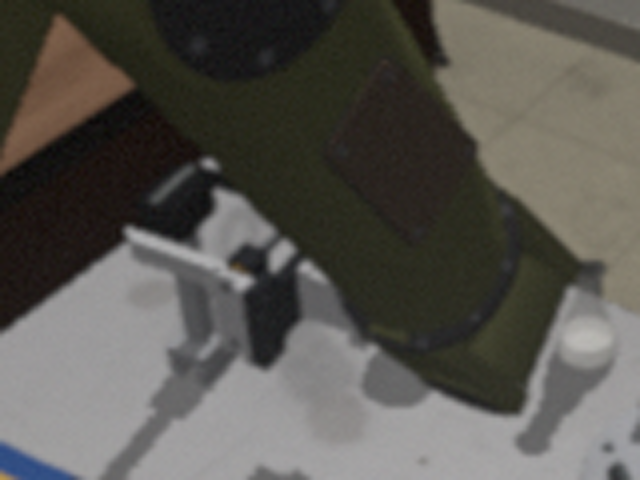

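The key stands upright with its foot flat at about (205,360) in the crop. The open fingers straddle the handle, so I'll back off.

>>> move_arm:
  dp:
    - [2,-15,0]
    - [3,-25,0]
    - [3.5,-30,0]
    - [0,0,40]
    - [0,0,50]
    - [0,0,20]
    - [0,0,0]
    - [0,0,0]
    - [0,0,0]
    - [0,0,0]
  rotation:
    - [0,0,0]
    - [0,0,0]
    - [0,0,0]
    - [0,0,0]
    - [0,0,0]
    - [-0.174,-0.0204,0]
    - [-0.174,-0.0204,0]
    - [-0.174,-0.0204,0]
    - [-0.174,-0.0204,0]
    - [-0.174,-0.0204,0]
  hand: [0.9,0.9,0.9,0.9,0.9,0.9,0.9,0.9,0.9,0.9]

```text
clock: 8.55
eef_pos: [486.0, 171.8, 263.5]
eef_rot: [3.139, -0.692, 1.688]
wrist_force: [0.3, 0.4, -1.6]
finger_gap: 84.6
finger_force: 0.0
```

>>> move_arm:
  dp:
    - [0,0,0]
    - [0,0,0]
    - [0,0,0]
    - [0,0,0]
    - [0,0,0]
  rotation:
    - [-0.174,-0.0204,0]
    - [-0.174,-0.0204,0]
    - [-0.174,-0.0204,0]
    - [-0.167,-0.0196,0]
    - [0,0,0]
  hand: [0.9,0.9,0.9,0.9,0.9]

```text
clock: 9.18
eef_pos: [485.4, 174.0, 263.1]
eef_rot: [-3.141, -0.004, 1.691]
wrist_force: [-0.8, 0.8, -1.0]
finger_gap: 84.7
finger_force: 0.0
```

```bash
python3 -c "
from h import *
from scipy.spatial.transform import Rotation as Ro
s=manip.read_state();print(s['joints'].round(3),s['eef_pos'],s['eef_rot'],Ro.from_euler('xyz',s['eef_rot']).as_matrix().round(3))
c=snap('top','t2.png',4,(140,130,320,250))
g=c['image'].max(axis=2)
m=(g<50).astype(np.uint8);n,l,st,cc=cv2.connectedComponentsWithStats(m)
for i in range(1,n):
  if st[i,4]>30 and 140<cc[i][0]<320 and 130<cc[i][1]<250: print(st[i],cc[i],ray(c,*cc[i],173))
print(proj(c,[478.6,230,173]),proj(c,s['eef_pos']))"
```

```text
[0.271 0.183 1.532 0.004 1.427 0.15 ] [485.3849384  173.98795055 263.09349266] [-3.1413658  -0.00424657  1.69090047] [[-0.12   0.993 -0.001]
 [ 0.993  0.12   0.004]
 [ 0.004 -0.    -1.   ]]
[308 154  11  10  54] [311.90740741 159.48148148] [ 566.24645331 -199.75515335  173.        ]
[126 157  46  52 764] [147.69633508 184.08507853] [484.02239394 259.18342576 173.        ]
[279 160  12   7  49] [284.63265306 163.36734694] [ 553.13006976 -123.3641948   173.        ]
[283 186  11  10  42] [287.         191.83333333] [ 473.13241481 -131.89107027  173.        ]
[311 186  13   6  44] [317.22727273 188.43181818] [ 485.03792272 -216.27168843  173.        ]
[152 192  23  12 172] [162.47093023 196.94186047] [449.07980778 216.25948725 173.        ]
[158.00497774 186.29991843] [172.67530435 181.57783712]
```

View pics/t2.png

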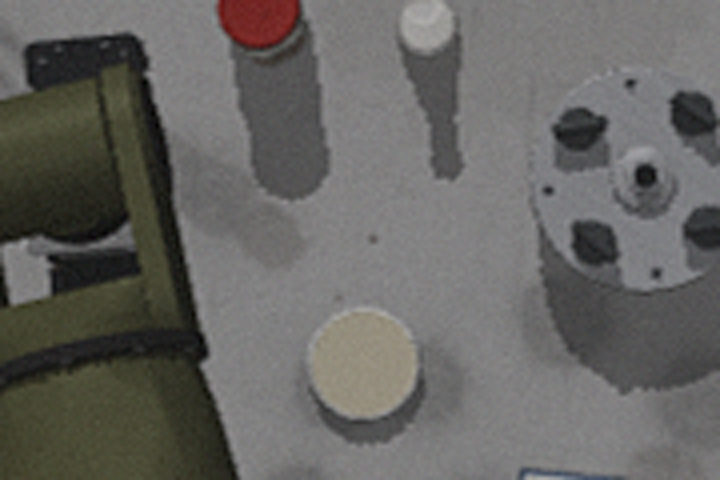

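>>> move_arm:
  dp:
    - [-3.4,28,0]
    - [-3.4,28,0]
    - [0,0,-40]
    - [0,0,-50]
    - [0,0,-36]
    - [0,0,0]
    - [0,0,0]
    - [0,0,0]
    - [0,0,0]
    - [0,0,0]
  rotation:
    - [0,0,0]
    - [0,0,0]
    - [0,0,0]
    - [0,0,0]
    - [0,0,0]
    - [0,0,0]
    - [0,0,0]
    - [0,0,0]
    - [0,0,0]
    - [0,0,0]
  hand: [0.9,0.9,0.9,0.9,0.9,0.3,0.3,0.3,0.3,0.3]
  newtons: 40

```text
clock: 10.48
eef_pos: [479.2, 229.4, 138.1]
eef_rot: [3.14, -0.006, 1.689]
wrist_force: [-0.8, -1.1, 6.0]
finger_gap: 49.8
finger_force: 40.0
```

```bash
python3 -c "
from h import *
s=manip.read_state();print(s['joints'].round(3),s['eef_pos'],s['eef_rot'],s['wrist_force'],s['moment'],s['finger_gap'],s['finger_force'])
c=camera('scene');im=cv2.cvtColor(c['image'],cv2.COLOR_RGB2BGR)
cv2.imwrite('pics/sc4.png',cv2.resize(im[80:210,110:290],None,fx=4,fy=4,interpolation=cv2.INTER_CUBIC));print(proj(c,[478.6,230,0]))"
```

```text
[0.375 0.322 1.656 0.005 1.161 0.255] [479.15466145 229.42728394 138.08040184] [ 3.13998334 -0.00551006  1.68897507] [-0.80889633 -1.10135808  6.01289736] [-0.27617289  0.25014532 -0.04456257] 49.792769208058914 40.001657009124756
[182.15619335 180.66524191]
```

View pics/sc4.png

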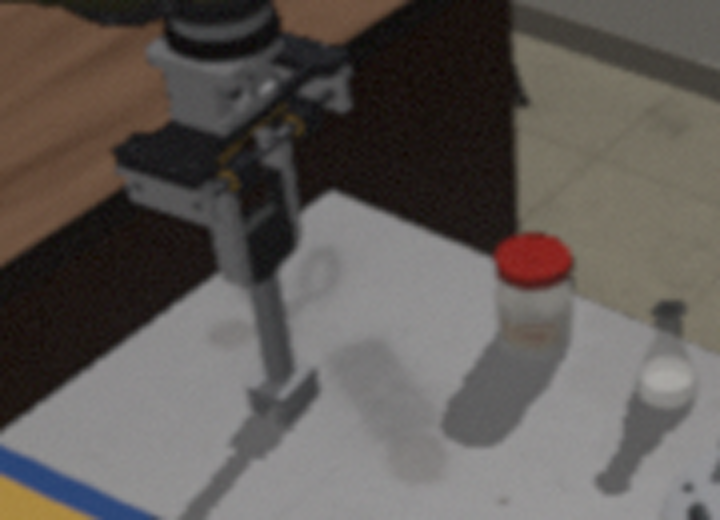

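The key stands in the grip. Its foot base at about (181,181) raw matches the predicted (182,181). Next I'll lift it and carry it to above the near loose nut.

>>> move_arm:
  dp:
    - [0,0,50]
    - [0,0,57]
    - [1,-53,0]
    - [1,-53,0]
    - [1,-53,0]
    - [1,-53,0]
    - [0,-53,0]
    - [0,-53,0]
    - [0,-53,0]
    - [0,0,0]
  rotation:
    - [0,0,0]
    - [0,0,0]
    - [0,0,0.113]
    - [0,0,0.113]
    - [0,0,0.113]
    - [0,0,0.113]
    - [0,0,0.113]
    - [0,0,0.113]
    - [0,0,0.113]
    - [0,0,0]
  hand: [0.3,0.3,0.3,0.3,0.3,0.3,0.3,0.3,0.3,0.3]

```text
clock: 11.78
eef_pos: [482.3, -144.4, 243.7]
eef_rot: [-3.141, -0.005, 2.478]
wrist_force: [-0.6, -1.0, -3.1]
finger_gap: 49.9
finger_force: 40.0
```

```bash
python3 -c "
from h import *
s=manip.read_state();print(s['joints'].round(3),s['eef_pos'],s['eef_rot'],s['wrist_force'],s['moment'],s['finger_gap'],s['finger_force'])
c=camera('scene');im=cv2.cvtColor(c['image'],cv2.COLOR_RGB2BGR)
cv2.imwrite('pics/sc5.png',cv2.resize(im[120:250,250:360],None,fx=4.5,fy=4.5,interpolation=cv2.INTER_CUBIC))
p=s['eef_pos']
for q in ([p[0],p[1],p[2]-138],[483,-141.8,83],[582.8,-214,83],[568.6,-127.5,83],[497.3,-228.3,83]): print(q,(proj(c,q)-[250,120])*4.5)"
```

```text
[-3.640e-01  1.700e-01  1.591e+00  1.000e-03  1.385e+00 -1.272e+00] [ 482.31871334 -144.38745249  243.70215857] [-3.14125243 -0.00538918  2.47782034] [-0.5985371 -1.0426913 -3.0602115] [-0.01138879 -0.02145716  0.00993277] 49.94811580253873 39.997955560684204
[np.float64(482.31871334344095), np.float64(-144.38745249395132), np.float64(105.70215856696672)] [165.30235894 380.95661983]
[483, -141.8, 83] [159.74080463 405.24341662]
[582.8, -214, 83] [347.51616989 353.32242639]
[568.6, -127.5, 83] [210.32207328 311.26843555]
[497.3, -228.3, 83] [303.58949374 452.1637963 ]
```

View pics/sc5.png

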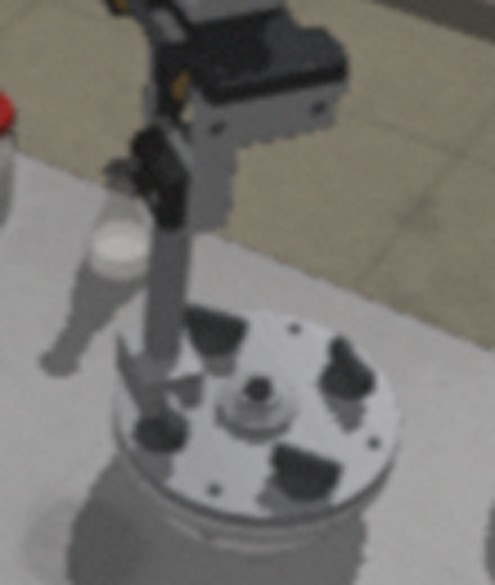

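The nut tops are at their predicted pixels (for example (305,455) and (342,350)), and the foot is close to the near nut at (160,405). I'll shift by (0.7, 2.6) mm and descend carefully.

>>> move_arm:
  dp:
    - [0.7,2.6,-10]
    - [0,0,-9]
    - [0,0,0]
  rotation:
    - [0,0,0]
    - [0,0,0]
    - [0,0,0]
  hand: [0.3,0.3,0.3]

```text
clock: 12.2
eef_pos: [483.2, -138.3, 224.0]
eef_rot: [-3.141, -0.007, 2.481]
wrist_force: [0.9, 0.3, -2.4]
finger_gap: 49.8
finger_force: 40.0
```

>>> move_arm:
  dp:
    - [0,0,-3]
    - [0,0,-3]
    - [0,0,0]
  rotation:
    - [0,0,0]
    - [0,0,0]
    - [0,0,0]
  hand: [0.3,0.3,0.3]

```text
clock: 12.58
eef_pos: [484.0, -139.3, 220.8]
eef_rot: [3.141, -0.002, 2.48]
wrist_force: [-3.5, 1.3, 13.4]
finger_gap: 49.8
finger_force: 40.0
```

```bash
python3 -c "
from h import *
s=manip.read_state();print(s['eef_pos'],s['eef_rot'],s['wrist_force'],s['moment'],s['finger_gap'])"
```

```text
[ 483.96918778 -139.30672449  220.82386326] [ 3.14084680e+00 -2.23427171e-03  2.47994241e+00] [-3.45600344  1.29033795 13.44744502] [0.25920574 1.02097812 0.00196256] 49.848449505265506
```

>>> move_arm:
  dp:
    - [-0.6,0.5,0]
    - [-0.6,0.4,0]
    - [0,0,0]
  rotation:
    - [0,0,0]
    - [0,0,0]
    - [0,0,0]
  hand: [0.3,0.3,0.3]

```text
clock: 12.95
eef_pos: [483.2, -138.7, 220.8]
eef_rot: [3.141, -0.001, 2.48]
wrist_force: [-0.2, -0.6, 10.6]
finger_gap: 49.9
finger_force: 40.0
```

>>> move_arm:
  dp:
    - [-0.6,0.5,0]
    - [0,0,0]
  rotation:
    - [0,0,0]
    - [0,0,0]
  hand: [0.3,0.3]

```text
clock: 13.2
eef_pos: [482.8, -138.4, 220.8]
eef_rot: [3.141, 0.0, 2.48]
wrist_force: [-0.2, -2.0, 9.5]
finger_gap: 49.9
finger_force: 40.0
```

>>> move_arm:
  dp:
    - [0,-1.7,0]
    - [0.2,-1.7,0]
    - [0,0,0]
  rotation:
    - [0,0,0]
    - [0,0,0]
    - [0,0,0]
  hand: [0.3,0.3,0.3]

```text
clock: 13.58
eef_pos: [483.2, -140.2, 220.9]
eef_rot: [3.137, -0.002, 2.48]
wrist_force: [2.4, 8.2, 11.0]
finger_gap: 50.2
finger_force: 40.0
```

>>> move_arm:
  dp:
    - [0.8,-0.6,0]
    - [0,0,0]
  rotation:
    - [0,0,0]
    - [0,0,0]
  hand: [0.3,0.3]

```text
clock: 13.82
eef_pos: [483.8, -140.8, 220.8]
eef_rot: [3.138, -0.003, 2.48]
wrist_force: [1.3, 7.3, 12.5]
finger_gap: 49.7
finger_force: 40.0
```

>>> move_arm:
  dp:
    - [0.8,-0.6,0]
    - [0,0,0]
  rotation:
    - [0,0,0]
    - [0,0,0]
  hand: [0.3,0.3]

```text
clock: 14.08
eef_pos: [484.6, -141.5, 220.8]
eef_rot: [3.138, -0.002, 2.48]
wrist_force: [0.9, 6.5, 12.3]
finger_gap: 49.8
finger_force: 40.0
```

```bash
python3 - <<'E'
from h import *
c=camera("top"); C=np.array([533.4,-177.9]); az0=144.35
for fn,(ox,oy) in (("top1.png",(150,120)),("t2.png",(140,130))):
    im=cv2.imread("pics/"+fn).max(axis=2).astype(float)
    for k,nm in enumerate(["N4","N3","N1","N2"]):
        az=np.radians(az0+90*k); n=C+62*np.array([np.cos(az),np.sin(az)])
        # profile: darkness along rays at radius 17..20 (z=80), symmetric sum
        res=[];H=[]
        for z in (78,82):
            A=np.arange(0,180,2); D=[]
            for a in A:
                v=0
                for r in (-20,-19,-18,18,19,20):
                    p=proj(c,[n[0]+r*np.cos(np.radians(a)),n[1]+r*np.sin(np.radians(a)),z])
                    q=(p-[ox,oy]+.5)*4-.5
                    v+=cv2.getRectSubPix(im.astype(np.float32),(1,1),(float(q[0]),float(q[1])))[0,0]
                D.append(v/6)
            D=np.array(D); w=np.clip(np.percentile(D,60)-D,0,None)**2
            i=np.argmin(D); ph=np.angle((w*np.exp(2j*np.radians(A))).sum())/2
            res.append((A[i],round(np.degrees(ph)%180,1),D.min().round(),np.median(D).round()))
        g=[]
        print(fn,nm,n.round(1),res)
E
```

```text
top1.png N4 [ 483.  -141.8] [(np.int64(50), np.float64(45.7), np.float32(52.0), np.float32(96.0)), (np.int64(48), np.float64(46.5), np.float32(53.0), np.float32(97.0))]
top1.png N3 [ 497.3 -228.3] [(np.int64(104), np.float64(100.0), np.float32(44.0), np.float32(85.0)), (np.int64(104), np.float64(99.5), np.float32(43.0), np.float32(87.0))]
top1.png N1 [ 583.8 -214. ] [(np.int64(60), np.float64(50.0), np.float32(52.0), np.float32(93.0)), (np.int64(62), np.float64(51.4), np.float32(54.0), np.float32(92.0))]
top1.png N2 [ 569.5 -127.5] [(np.int64(96), np.float64(103.0), np.float32(54.0), np.float32(93.0)), (np.int64(102), np.float64(103.1), np.float32(52.0), np.float32(94.0))]
t2.png N4 [ 483.  -141.8] [(np.int64(50), np.float64(46.5), np.float32(57.0), np.float32(106.0)), (np.int64(48), np.float64(47.3), np.float32(57.0), np.float32(107.0))]
t2.png N3 [ 497.3 -228.3] [(np.int64(86), np.float64(89.9), np.float32(44.0), np.float32(73.0)), (np.int64(88), np.float64(89.9), np.float32(42.0), np.float32(72.0))]
t2.png N1 [ 583.8 -214. ] [(np.int64(60), np.float64(50.0), np.float32(60.0), np.float32(101.0)), (np.int64(64), np.float64(51.7), np.float32(59.0), np.float32(100.0))]
t2.png N2 [ 569.5 -127.5] [(np.int64(94), np.float64(103.0), np.float32(62.0), np.float32(103.0)), (np.int64(94), np.float64(103.0), np.float32(61.0), np.float32(104.0))]
```

>>> move_arm:
  dp:
    - [0,0,0]
    - [0,0,0]
  rotation:
    - [0,0,-0.055]
    - [0,0,0]
  hand: [0.3,0.3]

```text
clock: 14.38
eef_pos: [484.5, -142.0, 220.8]
eef_rot: [3.139, -0.002, 2.424]
wrist_force: [0.3, 4.1, 11.2]
finger_gap: 49.7
finger_force: 40.0
```

>>> move_arm:
  dp:
    - [-0.6,0.5,0]
    - [0,0,0]
  rotation:
    - [0,0,0]
    - [0,0,0]
  hand: [0.3,0.3]

```text
clock: 14.62
eef_pos: [484.1, -141.7, 220.8]
eef_rot: [3.139, -0.001, 2.425]
wrist_force: [2.2, 2.7, 11.1]
finger_gap: 49.9
finger_force: 40.0
```

>>> move_arm:
  dp:
    - [-0.6,0.5,0]
    - [0,0,0]
  rotation:
    - [0,0,0]
    - [0,0,0]
  hand: [0.3,0.3]

```text
clock: 14.88
eef_pos: [483.7, -141.4, 220.9]
eef_rot: [3.139, -0.0, 2.425]
wrist_force: [3.2, 1.2, 9.6]
finger_gap: 49.6
finger_force: 40.0
```

>>> move_arm:
  dp:
    - [-0.6,0.5,0]
    - [0,0,0]
  rotation:
    - [0,0,0]
    - [0,0,0]
  hand: [0.3,0.3]

```text
clock: 15.12
eef_pos: [483.3, -141.0, 220.9]
eef_rot: [3.139, 0.0, 2.425]
wrist_force: [4.5, 1.5, 9.0]
finger_gap: 49.5
finger_force: 40.0
```

```bash
python3 - <<'E'
from h import *
sc=camera("scene");tp=camera("top");s=manip.read_state();print(s['eef_pos'],s['eef_rot'])
def rect(cx,cy,ang,hx,hy0,hy1,z):
    a=np.radians(ang);ex=np.array([np.cos(a),np.sin(a)]);ey=np.array([-ex[1],ex[0]])
    return [np.r_[np.array([cx,cy])+i*ex+j*ey,z] for i,j in((-hx,hy0),(hx,hy0),(hx,hy1),(-hx,hy1))]
def panel(im,scale0,off,cam,cen,half,size,polys):
    # im pixel=(raw-off)*scale0 ; crop around raw cen
    S=size/(2*half)
    M=np.array([[S/scale0,0,(off[0]-cen[0]+half)*S],[0,S/scale0,(off[1]-cen[1]+half)*S]])
    o=cv2.warpAffine(im,M,(size,size),flags=cv2.INTER_CUBIC); o=cv2.convertScaleAbs(o,alpha=1.6)
    r=o.copy()
    for P,col in polys:
        q=np.array([(proj(cam,p)-cen+half)*S for p in P]); cv2.polylines(o,[q.astype(np.int32)],True,col,1)
    return np.vstack([r,o])
sc5=cv2.imread("pics/sc5.png"); t2=cv2.imread("pics/t2.png"); now=cv2.cvtColor(sc["image"],cv2.COLOR_RGB2BGR)
Y,G,Rr=(0,255,255),(0,255,0),(0,0,255)
def foot(x,y,a,z): return [(rect(x,y,a,23,6.5,18,z),Y),(rect(x,y,a,23,-18,-6.5,z),G),(rect(x,y,a,23,-18,18,z+30),Rr)]
A=panel(sc5,4.5,(250,120),sc,proj(sc,[482.3,-144.4,105]),20,262,foot(482.3,-144.4,52,105.7))
e=s['eef_pos'];B=panel(now,1,(0,0),sc,proj(sc,[e[0],e[1],83]),20,262,foot(e[0],e[1],np.degrees(s['eef_rot'][2])-90,e[2]-138.1))
T=panel(t2,4,(140,130),tp,proj(tp,[483,-141.8,80]),12,262,[(rect(483,-141.8,49,21,-5,5,83),Y)])
cv2.imwrite("pics/cmp.png",np.hstack([A,B,T]))
E
```

```text
[ 483.2596589  -141.05613505  220.83637735] [3.13872940e+00 2.78396618e-04 2.42486008e+00]
```

View pics/cmp.png

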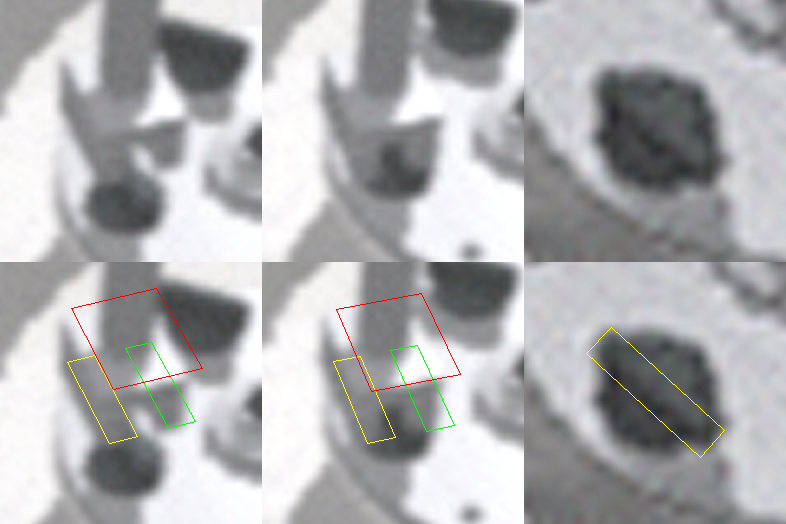

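Overlay: the key's prongs sit about 10–13 px (2–3 mm) left of the outline predicted from the TCP. So the key is held offset towards +key-y, and I'll shift the sweep the other way.

>>> move_arm:
  dp:
    - [0.8,-0.7,0]
    - [0.8,-0.7,0]
    - [0,0,0]
  rotation:
    - [0,0,0]
    - [0,0,0]
    - [0,0,0]
  hand: [0.3,0.3,0.3]

```text
clock: 15.6
eef_pos: [484.4, -142.0, 220.8]
eef_rot: [3.139, -0.002, 2.425]
wrist_force: [-0.1, 4.1, 12.2]
finger_gap: 49.9
finger_force: 40.0
```

>>> move_arm:
  dp:
    - [0.6,-0.5,0]
    - [0,0,0]
  rotation:
    - [0,0,0]
    - [0,0,0]
  hand: [0.3,0.3]

```text
clock: 15.85
eef_pos: [484.7, -142.3, 220.8]
eef_rot: [3.139, -0.003, 2.425]
wrist_force: [-0.1, 4.0, 12.8]
finger_gap: 49.9
finger_force: 40.0
```

>>> move_arm:
  dp:
    - [0.6,-0.5,0]
    - [0,0,0]
  rotation:
    - [0,0,0]
    - [0,0,0]
  hand: [0.3,0.3]

```text
clock: 16.1
eef_pos: [485.3, -142.8, 220.8]
eef_rot: [3.139, -0.003, 2.425]
wrist_force: [-0.4, 5.7, 12.1]
finger_gap: 49.4
finger_force: 40.0
```

>>> move_arm:
  dp:
    - [0.6,-0.5,0]
    - [0,0,0]
  rotation:
    - [0,0,0]
    - [0,0,0]
  hand: [0.3,0.3]

```text
clock: 16.35
eef_pos: [485.9, -143.2, 220.8]
eef_rot: [3.139, -0.003, 2.425]
wrist_force: [-0.4, 4.4, 11.8]
finger_gap: 49.8
finger_force: 40.0
```

>>> move_arm:
  dp:
    - [0.6,-0.5,0]
    - [0,0,0]
  rotation:
    - [0,0,0]
    - [0,0,0]
  hand: [0.3,0.3]

```text
clock: 16.6
eef_pos: [486.5, -143.7, 220.7]
eef_rot: [3.139, -0.003, 2.425]
wrist_force: [-0.7, 4.6, 12.0]
finger_gap: 50.1
finger_force: 40.0
```

>>> move_arm:
  dp:
    - [0.6,-0.5,0]
    - [0,0,0]
  rotation:
    - [0,0,0]
    - [0,0,0]
  hand: [0.3,0.3]

```text
clock: 16.85
eef_pos: [487.1, -144.2, 220.7]
eef_rot: [3.139, -0.003, 2.425]
wrist_force: [-0.8, 5.5, 12.3]
finger_gap: 49.7
finger_force: 40.0
```

>>> move_arm:
  dp:
    - [0.6,-0.5,0]
    - [0,0,0]
  rotation:
    - [0,0,0]
    - [0,0,0]
  hand: [0.3,0.3]

```text
clock: 17.1
eef_pos: [487.7, -144.7, 220.7]
eef_rot: [3.139, -0.003, 2.425]
wrist_force: [0.0, 4.8, 12.7]
finger_gap: 49.9
finger_force: 40.0
```

```bash
python3 -c "
from h import *
s=manip.read_state();print(s['eef_pos'],s['eef_rot'],s['wrist_force'],s['moment'])"
```

```text
[ 487.66539325 -144.72288659  220.67189035] [ 3.13899511e+00 -2.89317576e-03  2.42499202e+00] [ 0.03851709  4.83703369 12.69806538] [ 1.56337386  0.19052681 -0.02877452]
```

>>> move_arm:
  dp:
    - [0,0,14]
    - [-2.5,1.5,0]
    - [0,0,0]
    - [0,0,0]
  rotation:
    - [0,0,0]
    - [0,0,0]
    - [0,0,0]
    - [0,0,0]
  hand: [0.3,0.3,0.3,0.3]

```text
clock: 17.6
eef_pos: [484.2, -143.7, 232.6]
eef_rot: [-3.141, -0.006, 2.425]
wrist_force: [-0.0, -0.3, -2.8]
finger_gap: 49.6
finger_force: 40.0
```

```bash
cat > prof.py <<'E'
from h import *
def prof(ang_n=49,N=(483,-141.8),zs_n=(72,76,80)):
    s=manip.read_state();e=s['eef_pos'];a=s['eef_rot'][2]-np.pi/2
    ims=[camera("scene") for _ in range(4)];c=ims[0];g=np.mean([i["image"].astype(np.float32).mean(axis=2) for i in ims],axis=0).astype(np.float32)
    def line(cx,cy,a,x,z):
        ex=np.array([np.cos(a),np.sin(a)]);ey=np.array([-ex[1],ex[0]])
        o=[]
        for y in np.arange(-26,27,2):
            p=proj(c,np.r_[np.array([cx,cy])+x*ex+y*ey,z]); o.append(int(cv2.getRectSubPix(g,(1,1),(float(p[0]),float(p[1])))[0,0]))
        return o
    print(e.round(1),np.degrees(a).round(1));print("y   ",np.arange(-26,27,2).tolist())
    for h in (2,6,10,14,22): print("key",h,line(e[0],e[1],a,-23,e[2]-138.1+h))
    for z in zs_n: print("nut",z,line(N[0],N[1],np.radians(ang_n),-21,z))
    return c,g
if __name__=="__main__":
    c,g=prof()
    u,v=proj(c,[480,-145,90]);u=int(u);v=int(v);print(u-11,v-9)
    print("\n".join(" ".join("%3d"%x for x in r) for r in g[v-9:v+12,u-11:u+12]))
E
python3 prof.py
```

```text
[ 484.2 -143.7  232.6] 48.9
y    [-26, -24, -22, -20, -18, -16, -14, -12, -10, -8, -6, -4, -2, 0, 2, 4, 6, 8, 10, 12, 14, 16, 18, 20, 22, 24, 26]
key 2 [104, 100, 112, 136, 150, 155, 156, 155, 150, 135, 114, 90, 80, 77, 77, 75, 68, 60, 52, 47, 47, 52, 57, 62, 63, 67, 77]
key 6 [119, 112, 115, 134, 147, 154, 156, 156, 151, 138, 117, 93, 82, 77, 78, 78, 74, 67, 58, 50, 48, 53, 61, 68, 72, 74, 77]
key 10 [129, 128, 128, 139, 148, 154, 155, 155, 151, 140, 119, 95, 83, 78, 78, 79, 77, 72, 64, 55, 51, 53, 62, 69, 74, 77, 77]
key 14 [133, 134, 137, 143, 149, 153, 154, 154, 151, 142, 122, 99, 85, 78, 77, 79, 78, 76, 70, 63, 56, 53, 61, 70, 75, 78, 78]
key 22 [140, 141, 146, 149, 152, 154, 153, 152, 147, 136, 118, 101, 87, 80, 77, 76, 76, 76, 77, 76, 75, 75, 76, 77, 78, 80, 82]
nut 72 [157, 155, 154, 155, 154, 154, 152, 144, 124, 98, 69, 57, 51, 49, 49, 50, 53, 58, 62, 67, 74, 82, 89, 93, 95, 96, 96]
nut 76 [156, 156, 155, 155, 155, 154, 152, 137, 115, 89, 62, 50, 45, 44, 45, 47, 49, 52, 54, 56, 59, 65, 77, 89, 100, 109, 105]
nut 80 [145, 152, 155, 155, 154, 154, 151, 136, 113, 84, 63, 52, 47
[... 1299 characters left out ...]
  49  48  56  68  76  77  76  90 124 149 155 156 154 135
124 124 140 128  96  76  71  66  57  48  46  51  61  69  70  71  92 128 150 155 156 154 142
118 115 136 134 105  72  58  56  52  49  46  47  55  57  59  65  92 129 151 154 154 155 154
118 107 124 127  99  68  56  53  53  50  47  45  48  50  48  58  86 127 151 154 155 155 157
127 104 110 123 104  75  60  54  55  53  50  49  46  45  44  57  97 134 153 155 155 154 156
131 105 103 121 119  92  69  57  55  53  52  48  45  43  45  66 111 145 154 154 154 154 155
138 111  99 111 117  98  82  67  59  57  54  51  50  53  63  91 126 150 154 154 154 154 155
137 117 102  97 101  96  91  85  78  72  68  68  71  87 104 126 144 152 153 154 155 154 155
```

```bash
cat > tilt.py <<'E'
from h import *
def tilt():
    s=manip.read_state();e=s['eef_pos'];a=s['eef_rot'][2]-np.pi/2
    ims=[camera("scene") for _ in range(6)];c=ims[0];g=np.mean([i["image"].astype(np.float32).mean(axis=2) for i in ims],axis=0).astype(np.float32)
    ex=np.array([np.cos(a),np.sin(a)]);ey=np.array([-ex[1],ex[0]])
    Y=np.arange(-28,29,2)
    print(e.round(1),s['eef_rot'].round(3));print("    ",Y.tolist())
    for h in (156,140,130,120,110,100,90,80,70,60,50,40,35):
        o=[]
        for y in Y:
            p=proj(c,np.r_[e[:2]+y*ey,e[2]-138.1+h]); o.append(int(cv2.getRectSubPix(g,(1,1),(float(p[0]),float(p[1])))[0,0]))
        print(h,o)
if __name__=="__main__": tilt()
E
python3 tilt.py
```

```text
[ 484.3 -143.8  232.7] [-3.141 -0.005  2.425]
     [-28, -26, -24, -22, -20, -18, -16, -14, -12, -10, -8, -6, -4, -2, 0, 2, 4, 6, 8, 10, 12, 14, 16, 18, 20, 22, 24, 26, 28]
156 [116, 102, 91, 85, 87, 88, 88, 89, 88, 88, 89, 89, 88, 82, 68, 51, 44, 44, 45, 43, 39, 35, 30, 29, 29, 28, 29, 37, 59]
140 [116, 111, 101, 91, 89, 88, 88, 88, 88, 88, 89, 89, 86, 76, 58, 41, 31, 28, 29, 29, 29, 33, 41, 48, 55, 78, 102, 118, 126]
130 [115, 104, 94, 87, 87, 88, 88, 88, 88, 88, 88, 90, 88, 80, 62, 41, 32, 29, 29, 29, 29, 31, 50, 84, 124, 146, 154, 157, 159]
120 [115, 108, 100, 93, 89, 89, 88, 88, 88, 88, 89, 90, 88, 78, 64, 51, 46, 47, 48, 49, 53, 61, 82, 113, 144, 163, 169, 171, 171]
110 [129, 130, 129, 127, 127, 127, 127, 128, 130, 131, 127, 120, 105, 88, 79, 76, 77, 76, 76, 76, 76, 77, 83, 100, 119, 134, 143, 147, 147]
100 [147, 147, 147, 147, 147, 147, 147, 148, 148, 148, 144, 129, 109, 87, 77, 76, 76, 76, 76, 76, 76, 77, 79, 88, 104, 115, 122, 125, 128]
90 [149, 149, 148, 148, 148, 148, 149, 149, 149, 149, 147, 136, 117, 96, 79, 75, 76, 76, 76, 77, 77, 77, 78, 80, 88, 93, 96, 96, 95]
80 [150, 150, 149, 149, 150, 150, 149, 150, 149, 150, 148, 142, 121, 99, 83, 76, 76, 77, 77, 77, 77, 78, 81, 91, 109, 127, 131, 126, 118]
70 [151, 151, 151, 151, 148, 145, 139, 131, 121, 116, 115, 114, 111, 99, 86, 79, 77, 78, 78, 77, 77, 78, 79, 88, 107, 131, 145, 150, 150]
60 [115, 103, 89, 76, 66, 58, 53, 49, 47, 48, 60, 83, 96, 94, 84, 78, 76, 77, 78, 78, 78, 78, 77, 84, 102, 124, 141, 146, 148]
50 [47, 46, 46, 45, 45, 45, 45, 46, 52, 71, 99, 120, 116, 103, 89, 80, 77, 76, 77, 78, 78, 77, 78, 83, 103, 125, 144, 156, 158]
40 [47, 48, 49, 51, 51, 53, 54, 56, 63, 77, 88, 97, 104, 100, 91, 80, 77, 76, 77, 77, 77, 77, 79, 84, 101, 125, 144, 153, 152]
35 [51, 52, 53, 53, 54, 55, 59, 67, 78, 87, 98, 114, 130, 120, 102, 84, 76, 76, 76, 77, 77, 78, 79, 84, 92, 110, 128, 141, 140]
```

>>> move_arm:
  dp:
    - [4.7,-3.2,0]
    - [0,0,0]
    - [0,0,0]
  rotation:
    - [-0.023,-0.0265,0]
    - [0,0,0]
    - [0,0,0]
  hand: [0.3,0.3,0.3]
  newtons: 60

```text
clock: 18.48
eef_pos: [489.0, -146.9, 233.0]
eef_rot: [3.142, 0.03, 2.425]
wrist_force: [-0.2, -1.0, -2.2]
finger_gap: 49.7
finger_force: 60.0
```

```bash
python3 tilt.py; python3 prof.py|head -10
```

```text
[ 489.  -146.9  233. ] [3.142 0.03  2.425]
     [-28, -26, -24, -22, -20, -18, -16, -14, -12, -10, -8, -6, -4, -2, 0, 2, 4, 6, 8, 10, 12, 14, 16, 18, 20, 22, 24, 26, 28]
156 [119, 117, 110, 100, 91, 88, 88, 87, 87, 88, 88, 88, 88, 85, 77, 60, 49, 45, 43, 43, 41, 36, 32, 29, 28, 29, 28, 35, 52]
140 [118, 113, 102, 93, 89, 88, 88, 88, 88, 88, 88, 88, 86, 78, 63, 46, 32, 28, 28, 28, 28, 32, 41, 52, 68, 96, 123, 135, 128]
130 [115, 103, 91, 85, 87, 88, 88, 88, 88, 88, 89, 89, 88, 82, 65, 44, 32, 28, 29, 30, 29, 34, 54, 91, 124, 138, 142, 143, 148]
120 [116, 112, 103, 95, 89, 88, 88, 88, 88, 89, 89, 89, 86, 77, 63, 47, 42, 42, 42, 43, 48, 64, 86, 108, 129, 143, 154, 162, 168]
110 [122, 123, 123, 125, 127, 130, 131, 129, 126, 124, 119, 108, 93, 82, 77, 76, 77, 76, 76, 76, 76, 76, 87, 104, 120, 132, 137, 140, 144]
100 [147, 147, 147, 147, 146, 146, 146, 147, 147, 146, 137, 120, 98, 80, 76, 75, 76, 76, 77, 77, 76, 78, 87, 109, 117, 118, 116, 120, 125]
90 [148, 149, 149, 148, 148, 148, 148, 148, 148, 148, 144, 123, 99, 81, 75, 76, 76, 76, 77, 77, 76, 80, 92, 115, 129, 127, 117, 104, 97]
80 [1
[... 1246 characters left out ...]
7, 77, 81, 93, 111, 120, 115, 96, 75, 68, 71, 76, 77, 77, 77, 76]
key 14 [128, 131, 133, 134, 136, 139, 142, 128, 110, 91, 80, 78, 77, 77, 84, 102, 121, 134, 125, 103, 84, 75, 77, 78, 79, 80, 83]
key 22 [142, 141, 140, 141, 144, 148, 148, 136, 114, 91, 81, 77, 77, 76, 75, 77, 82, 88, 92, 91, 86, 81, 80, 80, 81, 83, 83]
nut 72 [157, 156, 154, 154, 154, 154, 152, 144, 123, 97, 70, 57, 51, 50, 49, 51, 53, 57, 61, 66, 73, 83, 89, 93, 95, 95, 96]
nut 76 [156, 156, 156, 154, 154, 153, 151, 137, 116, 90, 63, 50, 44, 44, 45, 46, 49, 51, 54, 55, 58, 65, 76, 89, 100, 109, 105]
nut 80 [144, 152, 156, 155, 155, 154, 151, 135, 112, 84, 62, 52, 47, 47, 46, 47, 48, 50, 52, 53, 54, 57, 64, 77, 95, 114, 117]
```

>>> move_arm:
  dp:
    - [-1.1,0.8,-5]
    - [0,0,-4]
    - [0,0,0]
  rotation:
    - [0,0,0]
    - [0,0,0]
    - [0,0,0]
  hand: [0.3,0.3,0.3]

```text
clock: 19.35
eef_pos: [487.8, -146.1, 223.5]
eef_rot: [-3.141, 0.029, 2.425]
wrist_force: [0.5, 0.9, -3.6]
finger_gap: 50.2
finger_force: 60.0
```

>>> move_arm:
  dp:
    - [0,0,-3]
    - [0,0,-2]
    - [0,0,0]
  rotation:
    - [0,0,0]
    - [0,0,0]
    - [0,0,0]
  hand: [0.3,0.3,0.3]

```text
clock: 19.73
eef_pos: [488.0, -146.1, 218.8]
eef_rot: [-3.142, 0.03, 2.425]
wrist_force: [0.1, 0.5, -2.5]
finger_gap: 49.5
finger_force: 60.0
```

>>> move_arm:
  dp:
    - [0,0,-5]
    - [0,0,-5]
    - [0,0,-3]
    - [0,0,0]
  rotation:
    - [0,0,0]
    - [0,0,0]
    - [0,0,0]
    - [0,0,0]
  hand: [0.3,0.3,0.3,0.3]

```text
clock: 20.23
eef_pos: [488.1, -146.3, 205.7]
eef_rot: [3.142, 0.03, 2.425]
wrist_force: [2.8, -3.6, -6.6]
finger_gap: 49.6
finger_force: 60.0
```

```bash
python3 -c "
from h import *
s=manip.read_state();print(s['eef_pos'],s['eef_rot'],s['wrist_force'],s['moment'])"
```

```text
[ 488.08999805 -146.27729207  205.72369488] [3.14155815 0.03046265 2.4249395 ] [ 2.75313986 -3.58014283 -6.63331518] [-0.92983996 -1.23049786  0.09357987]
```

>>> move_arm:
  dp:
    - [-0.7,-0.7,0]
    - [-0.8,-0.6,0]
    - [-0.9,-0.5,0]
    - [-0.95,-0.3,0]
    - [-1.0,-0.2,0]
    - [0,0,0]
  rotation:
    - [0,0,-0.155]
    - [0,0,-0.155]
    - [0,0,-0.155]
    - [0,0,-0.155]
    - [0,0,-0.156]
    - [0,0,0]
  hand: [0.3,0.3,0.3,0.3,0.3,0.3]

```text
clock: 20.98
eef_pos: [483.5, -148.3, 205.9]
eef_rot: [-3.141, 0.03, 1.649]
wrist_force: [1.5, -0.7, -2.7]
finger_gap: 49.5
finger_force: 60.0
```

```bash
python3 -c "
from h import *
s=manip.read_state();print(s['eef_pos'],s['eef_rot'],s['wrist_force'],s['moment'],s['finger_gap'],s['joints'])"
```

```text
[ 483.47526171 -148.30117298  205.86176934] [-3.14111245  0.02963535  1.64852627] [ 1.49082883 -0.6988859  -2.69350139] [-0.41850958 -0.20261548  0.02889887] 49.50029615761865 [-0.3555347   0.19472515  1.65136827 -0.02825562  1.28359868 -0.42541444]
```

>>> move_arm:
  dp:
    - [0.3,0,0]
    - [0,0,13]
    - [0,0,14]
    - [21,-14,0]
    - [21,-14,0]
    - [21,-14,0]
    - [21,-14,0]
    - [21,-13.8,0]
    - [0,0,0]
    - [0,0,0]
  rotation:
    - [0,0,0.05]
    - [0,0,0]
    - [0,0,0]
    - [0,0,0.154]
    - [0,0,0.154]
    - [0,0,0.154]
    - [0,0,0.154]
    - [0,0,0.154]
    - [0,0,0]
    - [0,0,0]
  hand: [0.3,0.3,0.3,0.3,0.3,0.3,0.3,0.3,0.3,0.3]

```text
clock: 22.22
eef_pos: [588.6, -217.9, 233.4]
eef_rot: [3.141, 0.03, 2.467]
wrist_force: [-0.1, -1.0, -3.0]
finger_gap: 50.1
finger_force: 60.0
```

```bash
cat > barang.py <<'E'
from h import *
C=np.array([533.4,-177.9])
def bars(names,cam="top",k0=dict(N4=0,N3=1,N1=2,N2=3)):
    ims=[camera(cam) for _ in range(4)];c=ims[0];g=np.mean([i["image"].astype(np.float32).max(axis=2) for i in ims],axis=0).astype(np.float32)
    for nm in names:
        az=np.radians(144.35+90*k0[nm]); n=C+62*np.array([np.cos(az),np.sin(az)]);A=np.arange(0,180,3);D=[]
        for a in A:
            v=0
            for r in (-20,-19,-18,18,19,20):
                p=proj(c,[n[0]+r*np.cos(np.radians(a)),n[1]+r*np.sin(np.radians(a)),80]); v+=cv2.getRectSubPix(g,(1,1),(float(p[0]),float(p[1])))[0,0]
            D.append(v/6)
        D=np.array(D);w=np.clip(np.percentile(D,60)-D,0,None)**2
        print(cam,nm,n.round(1),"min",A[np.argmin(D)],"mean",round(np.degrees(np.angle((w*np.exp(2j*np.radians(A))).sum())/2)%180,1),int(D.min()),int(np.median(D)))
E
python3 -c "
from barang import *
print(manip.read_state()['eef_pos'],manip.read_state()['eef_rot'])
bars(['N4','N3','N2'],'top');bars(['N4','N3','N2'],'scene')"; python3 tilt.py | tail -10
```

```text
[ 588.57698931 -217.93610185  233.39076165] [3.14149382 0.02991697 2.46677728]
top N4 [ 483.  -141.8] min 138 mean 137.0 78 80
top N3 [ 497.3 -228.3] min 156 mean 152.8 67 69
top N2 [ 569.5 -127.5] min 102 mean 97.6 64 98
scene N4 [ 483.  -141.8] min 6 mean 11.3 77 118
scene N3 [ 497.3 -228.3] min 81 mean 75.2 71 77
scene N2 [ 569.5 -127.5] min 81 mean 81.6 93 106
120 [91, 91, 91, 91, 91, 92, 92, 92, 90, 84, 73, 58, 47, 41, 41, 41, 43, 47, 54, 64, 72, 78, 83, 94, 105, 115, 118, 120, 121]
110 [106, 101, 100, 103, 106, 107, 100, 99, 101, 102, 96, 87, 79, 78, 78, 79, 79, 79, 78, 78, 78, 77, 79, 85, 102, 113, 120, 122, 122]
100 [110, 107, 105, 103, 102, 104, 106, 109, 110, 107, 101, 92, 83, 79, 78, 79, 79, 79, 79, 80, 79, 78, 78, 83, 92, 106, 117, 120, 121]
90 [111, 109, 108, 109, 108, 107, 105, 104, 103, 99, 88, 80, 77, 77, 78, 79, 78, 79, 79, 79, 79, 78, 81, 90, 107, 117, 122, 123, 123]
80 [109, 109, 110, 111, 112, 114, 116, 116, 115, 111, 103, 92, 82, 79, 78, 78, 80, 80, 80, 79, 79, 79, 80, 84, 95, 108, 118, 120, 121]
70 [117, 118, 118, 118, 119, 119, 120, 120, 117, 108, 96, 85, 81, 79, 78, 79, 80, 80, 81, 80, 79, 79, 82, 91, 107, 117, 121, 122, 122]
60 [120, 120, 120, 120, 120, 119, 118, 119, 118, 115, 103, 91, 80, 78, 79, 80, 80, 80, 80, 80, 80, 79, 79, 81, 93, 106, 116, 118, 119]
50 [121, 121, 122, 121, 121, 120, 119, 117, 114, 105, 96, 88, 83, 80, 79, 80, 80, 80, 81, 80, 80, 79, 82, 95, 118, 144, 163, 172, 174]
40 [122, 122, 122, 121, 120, 118, 116, 116, 114, 109, 97, 87, 80, 78, 78, 79, 80, 79, 80, 80, 79, 80, 89, 110, 139, 162, 176, 172, 157]
35 [121, 121, 120, 119, 117, 115, 114, 113, 112, 106, 100, 92, 85, 80, 79, 79, 79, 79, 80, 80, 81, 85, 99, 117, 142, 158, 162, 150, 122]
```

>>> move_arm:
  dp:
    - [0.2,0,-6]
    - [0,0,-5]
    - [0,0,-2]
    - [0,0,0]
  rotation:
    - [0,0,0]
    - [0,0,0]
    - [0,0,0]
    - [0,0,0]
  hand: [0.3,0.3,0.3,0.3]

```text
clock: 23.42
eef_pos: [589.1, -218.2, 219.8]
eef_rot: [-3.142, 0.03, 2.469]
wrist_force: [-0.3, -0.9, -2.6]
finger_gap: 49.7
finger_force: 60.0
```

>>> move_arm:
  dp:
    - [0,0,-2]
    - [0,0,-1]
    - [0,0,0]
  rotation:
    - [0,0,0]
    - [0,0,0]
    - [0,0,0]
  hand: [0.3,0.3,0.3]

```text
clock: 23.8
eef_pos: [589.2, -218.3, 217.0]
eef_rot: [3.142, 0.03, 2.469]
wrist_force: [0.4, 0.6, -2.2]
finger_gap: 49.6
finger_force: 60.0
```

>>> move_arm:
  dp:
    - [0,0,-5]
    - [0,0,-6]
    - [0,0,0]
  rotation:
    - [0,0,0]
    - [0,0,0]
    - [0,0,0]
  hand: [0.3,0.3,0.3]

```text
clock: 24.18
eef_pos: [589.2, -218.3, 205.4]
eef_rot: [-3.142, 0.03, 2.469]
wrist_force: [3.1, -1.5, -5.4]
finger_gap: 49.6
finger_force: 60.0
```

>>> move_arm:
  dp:
    - [-0.7,-0.8,0]
    - [-0.8,-0.6,0]
    - [-0.95,-0.5,0]
    - [-1.0,-0.3,0]
    - [-1.1,-0.2,0]
    - [0,0,0]
  rotation:
    - [0,0,-0.164]
    - [0,0,-0.164]
    - [0,0,-0.164]
    - [0,0,-0.164]
    - [0,0,-0.164]
    - [0,0,0]
  hand: [0.3,0.3,0.3,0.3,0.3,0.3]

```text
clock: 24.92
eef_pos: [584.6, -220.7, 205.9]
eef_rot: [3.141, 0.03, 1.648]
wrist_force: [1.8, -0.6, -2.9]
finger_gap: 49.2
finger_force: 60.0
```

```bash
python3 -c "
from h import *
s=manip.read_state();print(s['eef_pos'],s['eef_rot'],s['wrist_force'],s['moment'],s['finger_gap'],s['joints'])"
```

```text
[ 584.63569504 -220.7187556   205.94532166] [3.14143581 0.03028207 1.64803374] [ 1.78835454 -0.56617132 -2.93633396] [-0.56559874 -0.39131521  0.02121233] 49.24505453196744 [-0.4080072   0.46084336  1.29998063 -0.02727928  1.36657612 -0.4799039 ]
```

>>> move_arm:
  dp:
    - [0.3,0,0]
    - [0,0,13]
    - [0,0,14]
    - [-0.9,9.5,0]
    - [-0.9,9.5,0]
    - [-0.9,9.5,0]
    - [-0.9,9.5,0]
    - [-0.9,9.5,0]
    - [-0.9,9.5,0]
    - [-0.9,9.5,0]
  rotation:
    - [0,0,0.05]
    - [0,0,0]
    - [0,0,0]
    - [0,0,0.1635]
    - [0,0,0.1635]
    - [0,0,0.1635]
    - [0,0,0.1635]
    - [0,0,0.1635]
    - [0,0,0.1635]
    - [0,0,0.1635]
  hand: [0.3,0.3,0.3,0.3,0.3,0.3,0.3,0.3,0.3,0.3]

```text
clock: 26.18
eef_pos: [578.6, -153.8, 234.2]
eef_rot: [3.141, 0.031, 2.849]
wrist_force: [0.4, 0.5, -3.0]
finger_gap: 49.5
finger_force: 60.0
```

>>> move_arm:
  dp:
    - [-0.9,9.5,0]
    - [-0.9,9.5,0]
    - [-0.9,9.4,0]
    - [0,0,0]
    - [0,0,0]
  rotation:
    - [0,0,0.1635]
    - [0,0,0.1635]
    - [0,0,0.1635]
    - [0,0,0]
    - [0,0,0]
  hand: [0.3,0.3,0.3,0.3,0.3]

```text
clock: 26.8
eef_pos: [575.9, -126.0, 233.5]
eef_rot: [-3.141, 0.03, -2.953]
wrist_force: [-0.0, -0.4, -2.5]
finger_gap: 49.4
finger_force: 60.0
```

```bash
python3 -c "
from barang import *
print(manip.read_state()['eef_pos'],manip.read_state()['eef_rot'],manip.read_state()['joints'])
bars(['N4','N1','N3'],'top');bars(['N4','N1','N3'],'scene')"; python3 tilt.py | tail -8;python3 prof.py | grep key
```

```text
[ 575.93479588 -126.0044312   233.46626914] [-3.14136641  0.03046417 -2.95297446] [-0.28379243  0.3526076   1.38659058  0.01392464  1.37518075 -2.04572422]
top N4 [ 483.  -141.8] min 168 mean 157.0 52 63
top N1 [ 583.8 -214. ] min 12 mean 0.4 50 69
top N3 [ 497.3 -228.3] min 105 mean 99.4 52 93
scene N4 [ 483.  -141.8] min 9 mean 12.9 57 85
scene N1 [ 583.8 -214. ] min 6 mean 9.0 77 130
scene N3 [ 497.3 -228.3] min 84 mean 81.2 84 111
100 [49, 55, 63, 68, 70, 72, 74, 75, 75, 75, 75, 75, 75, 75, 76, 76, 77, 76, 76, 76, 75, 75, 76, 76, 77, 77, 77, 76, 76]
90 [87, 86, 84, 80, 76, 75, 74, 73, 73, 74, 74, 75, 76, 76, 76, 76, 76, 77, 77, 77, 77, 76, 76, 77, 77, 77, 76, 76, 76]
80 [84, 79, 74, 72, 71, 70, 70, 71, 73, 74, 75, 76, 76, 77, 77, 77, 76, 76, 76, 76, 77, 77, 77, 77, 77, 77, 77, 77, 77]
70 [72, 70, 73, 75, 78, 78, 77, 77, 76, 75, 75, 75, 76, 76, 76, 77, 77, 77, 77, 77, 77, 77, 77, 77, 77, 77, 76, 76, 77]
60 [91, 88, 84, 81, 76, 75, 74, 74, 73, 73, 75, 76, 76, 77, 77, 77, 77, 77, 77, 77, 77, 77, 77, 77, 77, 77, 77, 77, 77]
50 [84, 79, 74, 71, 71, 71, 72, 73, 74, 75, 77, 77, 77, 77, 
[... 294 characters left out ...]
, 94]
key 2 [146, 145, 145, 144, 139, 136, 133, 132, 132, 130, 130, 131, 134, 137, 139, 144, 144, 144, 142, 140, 133, 124, 111, 94, 81, 70, 60]
key 6 [145, 144, 144, 143, 141, 136, 131, 128, 126, 124, 122, 120, 121, 122, 124, 128, 132, 138, 139, 135, 132, 129, 124, 114, 103, 88, 75]
key 10 [145, 143, 141, 140, 141, 138, 133, 128, 123, 119, 117, 113, 111, 110, 111, 112, 114, 119, 124, 128, 129, 125, 121, 119, 114, 104, 95]
key 14 [135, 139, 141, 140, 137, 136, 134, 131, 125, 120, 116, 111, 107, 103, 101, 102, 102, 102, 103, 108, 114, 117, 119, 115, 111, 107, 102]
key 22 [120, 120, 122, 125, 131, 135, 135, 134, 130, 125, 120, 117, 116, 112, 105, 98, 95, 97, 95, 92, 86, 90, 88, 91, 93, 97, 100]
```

>>> move_arm:
  dp:
    - [0,-0.3,-6]
    - [0,0,-5]
    - [0,0,-3]
    - [0,0,0]
  rotation:
    - [0,0,0]
    - [0,0,0]
    - [0,0,0]
    - [0,0,0]
  hand: [0.3,0.3,0.3,0.3]

```text
clock: 28.2
eef_pos: [575.8, -126.0, 218.6]
eef_rot: [3.141, 0.03, -2.949]
wrist_force: [0.1, -0.2, -2.1]
finger_gap: 49.6
finger_force: 60.0
```

>>> move_arm:
  dp:
    - [0,0,-2]
    - [0,0,-1]
    - [0,0,0]
  rotation:
    - [0,0,0]
    - [0,0,0]
    - [0,0,0]
  hand: [0.3,0.3,0.3]

```text
clock: 28.58
eef_pos: [575.8, -126.0, 215.9]
eef_rot: [3.141, 0.03, -2.949]
wrist_force: [-0.6, -0.8, -2.4]
finger_gap: 49.3
finger_force: 60.0
```

>>> move_arm:
  dp:
    - [0,0,-5]
    - [0,0,-5]
    - [0.1,-1,0]
    - [0,-1,0]
    - [-0.2,-1,0]
    - [-0.3,-0.9,0]
    - [-0.5,-0.9,0]
    - [-0.6,-0.8,0]
    - [0,0,0]
  rotation:
    - [0,0,0]
    - [0,0,0]
    - [0,0,-0.153]
    - [0,0,-0.153]
    - [0,0,-0.153]
    - [0,0,-0.153]
    - [0,0,-0.153]
    - [0,0,-0.153]
    - [0,0,0]
  hand: [0.3,0.3,0.3,0.3,0.3,0.3,0.3,0.3,0.3]

```text
clock: 29.7
eef_pos: [575.6, -131.5, 206.2]
eef_rot: [3.139, 0.033, 2.414]
wrist_force: [6.1, 0.5, -3.3]
finger_gap: 49.5
finger_force: 60.0
```

```bash
python3 -c "
from h import *
s=manip.read_state();print(s['eef_pos'],s['eef_rot'],s['wrist_force'],s['moment'],s['finger_gap'],s['joints'])"
```

```text
[ 575.58980543 -131.54073567  206.16450398] [3.13924175 0.0330582  2.41414914] [ 6.10235601  0.46450858 -3.31997116] [ 0.14633973 -2.31657167  0.30150395] 49.541457157272895 [-0.28112509  0.37170898  1.42425234 -0.01255568  1.31481434 -1.12152486]
```

>>> move_arm:
  dp:
    - [0.3,-0.2,0]
    - [0,0,0]
  rotation:
    - [0,0,-0.05]
    - [0,0,0]
  hand: [0.3,0.3]

```text
clock: 29.95
eef_pos: [575.7, -131.7, 206.1]
eef_rot: [3.14, 0.033, 2.367]
wrist_force: [6.4, 0.8, -1.9]
finger_gap: 49.9
finger_force: 60.2
```

```bash
python3 -c "
from h import *
s=manip.read_state();print(s['eef_pos'],s['eef_rot'],s['wrist_force'],s['moment'],s['finger_gap'])"
```

```text
[ 575.71195007 -131.67621564  206.1476563 ] [3.13971368 0.03259718 2.36693386] [ 6.41702467  0.83046083 -1.94581048] [ 0.07745414 -1.86951352  1.24073395] 49.94716813201875
```

>>> move_arm:
  dp:
    - [0,0,0]
    - [0,0,13]
    - [0,0,14]
    - [-11.8,-15.9,0]
    - [-11.8,-15.9,0]
    - [-11.8,-15.9,0]
    - [-11.8,-15.9,0]
    - [-11.8,-15.9,0]
    - [-11.8,-15.9,0]
    - [0,0,0]
  rotation:
    - [0,0,0.095]
    - [0,0,0]
    - [0,0,0]
    - [0,0,0.142]
    - [0,0,0.142]
    - [0,0,0.142]
    - [0,0,0.142]
    - [0,0,0.142]
    - [0,0,0.142]
    - [0,0,0]
  hand: [0.3,0.3,0.3,0.3,0.3,0.3,0.3,0.3,0.3,0.3]

```text
clock: 31.2
eef_pos: [503.4, -228.0, 233.9]
eef_rot: [-3.141, 0.03, -2.973]
wrist_force: [0.3, 0.4, -2.9]
finger_gap: 49.9
finger_force: 60.0
```

>>> move_arm:
  dp:
    - [0,0,0]
  rotation:
    - [0,0,0]
  hand: [0.3]

```text
clock: 31.32
eef_pos: [504.1, -226.8, 233.5]
eef_rot: [3.142, 0.03, -2.974]
wrist_force: [0.4, -0.6, -2.5]
finger_gap: 49.7
finger_force: 60.0
```

```bash
python3 -c "
from barang import *
bars(['N1','N2','N4'],'top');bars(['N4','N1','N2'],'scene')"; python3 tilt.py | tail -10
```

```text
top N1 [ 583.8 -214. ] min 18 mean 12.4 40 79
top N2 [ 569.5 -127.5] min 48 mean 49.0 59 103
top N4 [ 483.  -141.8] min 12 mean 7.8 55 111
scene N4 [ 483.  -141.8] min 6 mean 11.1 78 118
scene N1 [ 583.8 -214. ] min 57 mean 33.1 79 105
scene N2 [ 569.5 -127.5] min 45 mean 39.6 82 119
120 [30, 30, 30, 32, 33, 34, 34, 33, 32, 30, 30, 30, 31, 36, 42, 53, 64, 73, 79, 80, 81, 80, 80, 80, 80, 80, 80, 80, 80]
110 [49, 45, 40, 34, 32, 31, 30, 34, 39, 50, 61, 71, 79, 80, 81, 80, 80, 80, 80, 81, 80, 80, 80, 81, 80, 80, 80, 80, 80]
100 [30, 33, 36, 47, 58, 68, 77, 79, 81, 80, 80, 80, 81, 81, 81, 81, 81, 80, 81, 81, 81, 81, 81, 81, 80, 80, 80, 81, 81]
90 [76, 78, 80, 79, 79, 79, 80, 80, 80, 80, 81, 81, 81, 81, 81, 81, 81, 81, 81, 81, 81, 81, 81, 80, 80, 81, 80, 80, 81]
80 [80, 80, 81, 80, 80, 79, 80, 80, 80, 81, 81, 80, 80, 80, 81, 81, 81, 81, 81, 81, 81, 81, 81, 81, 81, 81, 82, 81, 81]
70 [83, 82, 81, 80, 80, 80, 80, 80, 80, 80, 81, 81, 81, 81, 81, 82, 82, 81, 81, 82, 82, 82, 82, 81, 81, 81, 81, 81, 81]
60 [81, 81, 81, 81, 80, 80, 81, 81, 80, 81, 81, 81, 81, 81, 81, 82, 82, 81, 81, 82, 81, 81, 81, 81, 81, 81, 81, 80, 80]
50 [85, 84, 81, 81, 81, 81, 81, 81, 81, 81, 82, 82, 82, 82, 82, 82, 82, 82, 82, 82, 81, 81, 81, 80, 81, 81, 81, 81, 82]
40 [83, 83, 82, 81, 81, 81, 81, 81, 81, 81, 82, 82, 82, 82, 82, 82, 81, 81, 81, 81, 82, 81, 80, 81, 84, 88, 92, 98, 100]
35 [81, 80, 80, 81, 81, 80, 81, 81, 82, 82, 82, 82, 82, 82, 81, 81, 81, 81, 81, 81, 80, 82, 85, 89, 94, 99, 101, 101, 100]
```

>>> move_arm:
  dp:
    - [0,-0.4,-6]
    - [0,0,-5]
    - [0,0,-3]
    - [0,0,0]
  rotation:
    - [0,0,0]
    - [0,0,0]
    - [0,0,0]
    - [0,0,0]
  hand: [0.3,0.3,0.3,0.3]

```text
clock: 32.52
eef_pos: [503.8, -227.6, 218.7]
eef_rot: [3.141, 0.03, -2.97]
wrist_force: [-0.1, -0.6, -2.5]
finger_gap: 49.1
finger_force: 60.0
```

>>> move_arm:
  dp:
    - [0,0,-2]
    - [0,0,-1]
    - [0,0,0]
  rotation:
    - [0,0,0]
    - [0,0,0]
    - [0,0,0]
  hand: [0.3,0.3,0.3]

```text
clock: 32.9
eef_pos: [503.9, -227.6, 215.9]
eef_rot: [-3.142, 0.03, -2.97]
wrist_force: [-0.4, 0.1, -2.2]
finger_gap: 49.6
finger_force: 60.0
```

>>> move_arm:
  dp:
    - [0,0,-5]
    - [0,0,-5]
    - [0.1,-1,0]
    - [0,-1,0]
    - [-0.1,-1,0]
    - [-0.2,-0.9,0]
    - [-0.4,-0.9,0]
    - [-0.5,-0.8,0]
    - [0,0,0]
  rotation:
    - [0,0,0]
    - [0,0,0]
    - [0,0,-0.155]
    - [0,0,-0.155]
    - [0,0,-0.155]
    - [0,0,-0.155]
    - [0,0,-0.155]
    - [0,0,-0.155]
    - [0,0,0]
  hand: [0.3,0.3,0.3,0.3,0.3,0.3,0.3,0.3,0.3]

```text
clock: 34.02
eef_pos: [503.5, -232.7, 205.6]
eef_rot: [3.14, 0.031, 2.382]
wrist_force: [4.5, 2.0, -4.1]
finger_gap: 49.8
finger_force: 60.1
```

```bash
python3 -c "
from h import *
s=manip.read_state();print(s['eef_pos'],s['eef_rot'],s['wrist_force'],s['moment'],s['finger_gap'])"
```

```text
[ 503.45526767 -232.66420578  205.56229493] [3.13995181 0.03057492 2.38202372] [ 4.53061942  1.95145709 -4.12025762] [ 0.75873351 -1.70494997  0.8899995 ] 49.757746619691744
```

>>> move_arm:
  dp:
    - [0,0,0]
    - [0,0,13]
    - [0,0,14]
    - [-3.8,17,0]
    - [-3.8,17,0]
    - [-3.8,17,0]
    - [-3.8,17,0]
    - [-3.7,17,0]
    - [0,0,0]
    - [0,0,0]
  rotation:
    - [0,0,0.07]
    - [0,0,0]
    - [0,0,0]
    - [0,0,-0.15]
    - [0,0,-0.15]
    - [0,0,-0.15]
    - [0,0,-0.15]
    - [0,0,-0.15]
    - [0,0,0]
    - [0,0,0]
  hand: [0.3,0.3,0.3,0.3,0.3,0.3,0.3,0.3,0.3,0.3]

```text
clock: 35.28
eef_pos: [484.0, -148.7, 233.4]
eef_rot: [3.141, 0.03, 1.705]
wrist_force: [0.5, 0.2, -2.6]
finger_gap: 49.4
finger_force: 60.0
```

```bash
python3 -c "
from barang import *
s=manip.read_state();print(s['eef_pos'],s['eef_rot'],s['wrist_force'])
bars(['N1','N2','N3'],'top');bars(['N3','N1','N2'],'scene')"; python3 tilt.py | tail -9
```

```text
[ 483.97937377 -148.70531225  233.4492982 ] [3.14118827 0.0304299  1.70549576] [ 0.51389377  0.1885792  -2.59454252]
top N1 [ 583.8 -214. ] min 18 mean 10.0 52 87
top N2 [ 569.5 -127.5] min 0 mean 171.5 53 66
top N3 [ 497.3 -228.3] min 153 mean 152.8 39 61
scene N3 [ 497.3 -228.3] min 54 mean 45.8 73 113
scene N1 [ 583.8 -214. ] min 6 mean 9.1 77 129
scene N2 [ 569.5 -127.5] min 54 mean 53.0 77 109
110 [149, 148, 148, 148, 148, 147, 147, 147, 147, 147, 143, 124, 99, 79, 71, 74, 76, 78, 79, 81, 81, 83, 90, 104, 118, 130, 142, 155, 160]
100 [150, 150, 149, 149, 149, 148, 148, 148, 148, 148, 142, 127, 100, 81, 72, 73, 75, 77, 78, 78, 78, 80, 90, 105, 120, 131, 142, 153, 163]
90 [150, 150, 150, 150, 150, 145, 139, 136, 139, 143, 141, 127, 102, 79, 72, 73, 76, 77, 78, 78, 78, 81, 92, 100, 105, 111, 120, 128, 133]
80 [155, 149, 138, 123, 104, 84, 72, 61, 58, 68, 92, 99, 92, 77, 74, 75, 77, 78, 78, 78, 79, 82, 95, 115, 125, 121, 106, 99, 98]
70 [85, 78, 71, 63, 57, 52, 48, 46, 57, 76, 97, 98, 87, 77, 72, 75, 77, 78, 78, 79, 78, 83, 95, 120, 137, 146, 144, 132, 115]
60 [47, 48, 48, 46, 45, 47, 48, 50, 51, 54, 60, 65, 71, 72, 72, 75, 77, 78, 79, 79, 78, 83, 96, 117, 135, 146, 150, 150, 148]
50 [65, 51, 48, 51, 66, 95, 125, 140, 141, 140, 136, 121, 96, 75, 72, 74, 77, 78, 79, 79, 79, 83, 99, 119, 139, 146, 149, 149, 149]
40 [101, 92, 89, 85, 80, 81, 95, 127, 148, 156, 152, 134, 108, 84, 73, 75, 77, 78, 79, 79, 79, 82, 97, 116, 135, 145, 149, 150, 150]
35 [108, 96, 91, 89, 85, 80, 83, 106, 134, 150, 154, 144, 119, 94, 76, 75, 77, 78, 78, 78, 79, 82, 96, 118, 137, 147, 149, 150, 150]
```

>>> move_arm:
  dp:
    - [0,0.3,-6]
    - [0,0,-5]
    - [0,0,-3]
    - [0,0,0]
  rotation:
    - [0,0,0]
    - [0,0,0]
    - [0,0,0]
    - [0,0,0]
  hand: [0.3,0.3,0.3,0.3]

```text
clock: 36.48
eef_pos: [483.8, -147.9, 218.7]
eef_rot: [-3.141, 0.03, 1.703]
wrist_force: [-0.2, 0.3, -2.8]
finger_gap: 49.3
finger_force: 60.0
```

>>> move_arm:
  dp:
    - [0,0,-2]
    - [0,0,-1]
    - [0,0,0]
  rotation:
    - [0,0,0]
    - [0,0,0]
    - [0,0,0]
  hand: [0.3,0.3,0.3]

```text
clock: 36.85
eef_pos: [483.8, -147.9, 215.9]
eef_rot: [-3.142, 0.03, 1.703]
wrist_force: [-0.2, -0.5, -2.6]
finger_gap: 50.1
finger_force: 60.0
```

>>> move_arm:
  dp:
    - [0,0,-5]
    - [0,0,-5]
    - [-1,-0.1,0]
    - [-1,0.1,0]
    - [-0.9,0.2,0]
    - [-0.9,0.4,0]
    - [-0.8,0.5,0]
    - [-0.7,0.6,0]
    - [0,0,0]
  rotation:
    - [0,0,0]
    - [0,0,0]
    - [0,0,-0.15]
    - [0,0,-0.15]
    - [0,0,-0.15]
    - [0,0,-0.15]
    - [0,0,-0.15]
    - [0,0,-0.15]
    - [0,0,0]
  hand: [0.3,0.3,0.3,0.3,0.3,0.3,0.3,0.3,0.3]

```text
clock: 37.98
eef_pos: [479.0, -145.8, 205.2]
eef_rot: [3.142, 0.029, 0.802]
wrist_force: [5.3, 2.0, -7.7]
finger_gap: 49.7
finger_force: 60.1
```

```bash
python3 -c "
from h import *
s=manip.read_state();print(s['eef_pos'],s['eef_rot'],s['wrist_force'],s['moment'],s['finger_gap'])"
```

```text
[ 479.03099697 -145.75371525  205.22119273] [3.14152588 0.02890446 0.80236723] [ 5.30678417  2.0235581  -7.72666867] [ 0.56938082 -1.40678992  1.15341664] 49.660388811425186
```

>>> move_arm:
  dp:
    - [0,0,0]
    - [0,0,13]
    - [0,0,14]
    - [17.7,-12.3,0]
    - [17.7,-12.3,0]
    - [17.7,-12.3,0]
    - [17.7,-12.4,0]
    - [17.7,-12.4,0]
    - [17.6,-12.4,0]
    - [0,0,0]
  rotation:
    - [0,0,0.075]
    - [0,0,0]
    - [0,0,0]
    - [0,0,0.1375]
    - [0,0,0.1375]
    - [0,0,0.1375]
    - [0,0,0.1375]
    - [0,0,0.1375]
    - [0,0,0.1375]
    - [0,0,0]
  hand: [0.3,0.3,0.3,0.3,0.3,0.3,0.3,0.3,0.3,0.3]

```text
clock: 39.22
eef_pos: [585.0, -221.0, 233.2]
eef_rot: [-3.141, 0.03, 1.701]
wrist_force: [0.1, 0.8, -1.7]
finger_gap: 49.7
finger_force: 60.0
```

>>> move_arm:
  dp:
    - [0,0,-6]
    - [0,0,-4]
    - [0,0,0]
  rotation:
    - [0,0,0]
    - [0,0,0]
    - [0,0,0]
  hand: [0.3,0.3,0.3]

```text
clock: 39.6
eef_pos: [584.3, -220.1, 222.7]
eef_rot: [-3.141, 0.03, 1.702]
wrist_force: [-0.7, 0.1, -1.6]
finger_gap: 49.8
finger_force: 60.0
```

```bash
python3 -c "
from barang import *
s=manip.read_state();print(s['eef_pos'],s['eef_rot'],s['wrist_force'])
bars(['N4','N2','N3'],'top');bars(['N3','N4','N2'],'scene')"
```

```text
[ 584.28211415 -220.08153235  222.73563477] [-3.14111334  0.02979418  1.70219735] [-0.71389416  0.12444585 -1.61215809]
top N4 [ 483.  -141.8] min 129 mean 128.9 79 81
top N2 [ 569.5 -127.5] min 48 mean 52.5 47 105
top N3 [ 497.3 -228.3] min 159 mean 143.9 66 68
scene N3 [ 497.3 -228.3] min 33 mean 25.3 70 87
scene N4 [ 483.  -141.8] min 150 mean 153.0 87 106
scene N2 [ 569.5 -127.5] min 45 mean 39.6 81 118
```

>>> move_arm:
  dp:
    - [0.2,-0.4,-4]
    - [0,0,-3]
    - [0,0,0]
  rotation:
    - [0,0,0]
    - [0,0,0]
    - [0,0,0]
  hand: [0.3,0.3,0.3]

```text
clock: 40.38
eef_pos: [584.8, -220.7, 215.5]
eef_rot: [-3.141, 0.03, 1.703]
wrist_force: [0.4, -0.5, -1.9]
finger_gap: 49.6
finger_force: 60.0
```

In again, so I'll turn it to the stop.

>>> move_arm:
  dp:
    - [0,0,-5]
    - [0,0,-5]
    - [-1,0,0]
    - [-1,0.1,0]
    - [-0.9,0.2,0]
    - [-0.9,0.4,0]
    - [-0.8,0.5,0]
    - [-0.7,0.6,0]
    - [0,0,0]
  rotation:
    - [0,0,0]
    - [0,0,0]
    - [0,0,-0.15]
    - [0,0,-0.15]
    - [0,0,-0.15]
    - [0,0,-0.15]
    - [0,0,-0.15]
    - [0,0,-0.15]
    - [0,0,0]
  hand: [0.3,0.3,0.3,0.3,0.3,0.3,0.3,0.3,0.3]

```text
clock: 41.5
eef_pos: [580.0, -218.7, 205.2]
eef_rot: [3.141, 0.029, 0.805]
wrist_force: [5.2, -0.4, -8.7]
finger_gap: 49.7
finger_force: 60.1
```

```bash
python3 -c "
from h import *
s=manip.read_state();print(s['eef_pos'],s['eef_rot'],s['wrist_force'],s['moment'],s['finger_gap'])"
```

```text
[ 580.02735706 -218.65667804  205.18555624] [3.14128349 0.02938719 0.80491853] [ 5.18060514 -0.42271473 -8.7101443 ] [ 0.02751293 -1.62513757  1.05745875] 49.666583254948954
```

>>> move_arm:
  dp:
    - [0,0,0]
    - [0,0,20]
    - [0,0,25]
    - [-13.3,51.5,0]
    - [-13.3,51.5,0]
    - [-13.3,51.5,0]
    - [-13.3,51.5,0]
    - [-13.3,51.5,0]
    - [-13.3,51.5,0]
    - [0,0,-20]
  rotation:
    - [0,0,0.075]
    - [0,0,0]
    - [0,0,0]
    - [0,0,0]
    - [0,0,0]
    - [0,0,0]
    - [0,0,0]
    - [0,0,0]
    - [0,0,0]
    - [0,0,0]
  hand: [0.3,0.3,0.3,0.3,0.3,0.3,0.3,0.3,0.3,0.3]

```text
clock: 42.75
eef_pos: [499.4, 92.9, 232.1]
eef_rot: [3.14, 0.028, 0.885]
wrist_force: [1.1, -0.6, -2.3]
finger_gap: 49.7
finger_force: 60.0
```

>>> move_arm:
  dp:
    - [0,0,-40]
    - [0,0,-25]
    - [0,0,-15]
    - [0,0,0]
    - [0,0,0]
  rotation:
    - [0,0,0]
    - [0,0,0]
    - [0,0,0]
    - [0,0,0]
    - [0,0,0]
  hand: [0.3,0.3,0.3,0.3,0.3]

```text
clock: 43.38
eef_pos: [500.3, 90.1, 152.0]
eef_rot: [3.14, 0.029, 0.878]
wrist_force: [-0.4, 0.1, -1.6]
finger_gap: 49.9
finger_force: 60.0
```

```bash
python3 tilt.py | sed -n '1p;5,99p'; python3 -c "
from barang import *
bars(['N4','N2','N3','N1'],'top');bars(['N3','N4','N2','N1'],'scene')"
```

```text
[500.3  90.1 152. ] [3.14  0.029 0.878]
130 [82, 79, 77, 75, 75, 75, 74, 74, 73, 70, 69, 65, 59, 52, 43, 35, 31, 28, 27, 27, 27, 27, 27, 27, 27, 27, 26, 27, 27]
120 [81, 80, 78, 76, 74, 74, 73, 73, 72, 72, 73, 72, 71, 71, 71, 70, 69, 66, 60, 53, 45, 37, 32, 29, 27, 27, 27, 27, 27]
110 [80, 79, 78, 76, 76, 74, 73, 73, 73, 72, 72, 72, 71, 71, 71, 71, 71, 71, 70, 71, 71, 71, 69, 68, 61, 54, 46, 39, 33]
100 [83, 80, 79, 78, 77, 75, 74, 72, 72, 72, 73, 73, 72, 72, 72, 72, 71, 71, 71, 71, 71, 71, 71, 71, 71, 71, 71, 71, 70]
90 [83, 80, 77, 76, 76, 76, 75, 74, 72, 72, 73, 73, 72, 72, 72, 72, 72, 72, 72, 72, 71, 71, 71, 71, 71, 71, 71, 71, 71]
80 [81, 80, 79, 77, 76, 76, 75, 75, 74, 73, 72, 73, 73, 73, 73, 73, 73, 73, 72, 72, 72, 72, 72, 72, 71, 71, 71, 71, 71]
70 [80, 79, 78, 77, 75, 74, 74, 74, 74, 74, 74, 73, 73, 73, 73, 73, 73, 73, 73, 73, 73, 73, 73, 73, 72, 72, 72, 72, 71]
60 [79, 78, 77, 77, 76, 75, 74, 73, 73, 74, 74, 73, 73, 73, 73, 73, 73, 73, 73, 73, 73, 73, 73, 73, 73, 73, 72, 73, 73]
50 [110, 99, 89, 83, 78, 76, 75, 74, 73, 73, 73, 74, 74, 74, 74, 73, 73, 73, 73, 73, 72, 73, 73, 73, 73, 73, 72, 72, 73]
40 [80, 87, 100, 112, 109, 106, 97, 88, 82, 77, 74, 74, 73, 73, 73, 73, 74, 74, 73, 73, 73, 73, 73, 73, 73, 72, 72, 73, 73]
35 [76, 75, 78, 82, 90, 102, 108, 104, 100, 91, 84, 80, 76, 74, 74, 73, 73, 72, 73, 73, 73, 73, 73, 73, 73, 73, 73, 73, 72]
top N4 [ 483.  -141.8] min 150 mean 153.6 59 97
top N2 [ 569.5 -127.5] min 48 mean 49.1 60 103
top N3 [ 497.3 -228.3] min 57 mean 53.4 55 101
top N1 [ 583.8 -214. ] min 144 mean 145.1 49 100
scene N3 [ 497.3 -228.3] min 54 mean 45.7 70 109
scene N4 [ 483.  -141.8] min 150 mean 152.9 81 98
scene N2 [ 569.5 -127.5] min 45 mean 39.6 75 109
scene N1 [ 583.8 -214. ] min 150 mean 160.9 81 104
```

>>> move_arm:
  dp:
    - [0,0,-7]
    - [0,0,-3]
    - [0,0,-2]
    - [0,0,0]
  rotation:
    - [0,0,0]
    - [0,0,0]
    - [0,0,0]
    - [0,0,0]
  hand: [0.3,0.3,0.3,0.3]

```text
clock: 44.58
eef_pos: [499.7, 90.1, 138.8]
eef_rot: [-3.141, 0.03, 0.878]
wrist_force: [-1.2, -0.1, -2.5]
finger_gap: 49.2
finger_force: 60.0
```

>>> move_arm:
  dp:
    - [0,0,-1.5]
    - [0,0,0]
  rotation:
    - [0,0,0]
    - [0,0,0]
  hand: [0.3,0.3]

```text
clock: 44.82
eef_pos: [500.0, 90.1, 137.9]
eef_rot: [3.141, 0.029, 0.878]
wrist_force: [-0.5, 0.0, 3.6]
finger_gap: 49.6
finger_force: 60.0
```

>>> move_arm:
  dp:
    - [0,0,-1]
    - [0,0,0]
  rotation:
    - [0,0,0]
    - [0,0,0]
  hand: [0.3,0.3]

```text
clock: 45.08
eef_pos: [500.1, 90.2, 137.9]
eef_rot: [3.141, 0.029, 0.878]
wrist_force: [-4.6, -0.1, 15.0]
finger_gap: 49.8
finger_force: 60.0
```

>>> move_arm:
  dp:
    - [0,0,0.7]
    - [0,0,0]
    - [0,0,0]
  rotation:
    - [0,0,0]
    - [0,0,0]
    - [0,0,0]
  hand: [0.3,0.3,0.3]
  newtons: 5

```text
clock: 45.45
eef_pos: [500.2, 90.1, 137.8]
eef_rot: [3.14, 0.029, 0.878]
wrist_force: [-0.6, -0.2, 6.9]
finger_gap: 49.8
finger_force: 5.0
```

>>> move_arm:
  dp:
    - [0,0,0]
    - [0,0,0]
    - [0,0,0]
    - [0,0,0]
    - [0,0,10]
    - [0,0,30]
    - [0,0,50]
    - [0,0,50]
    - [0,0,0]
  rotation:
    - [0,0,0]
    - [0,0,0]
    - [0,0,0]
    - [0,0,0]
    - [0,0,0]
    - [0,0,0]
    - [0,0,0]
    - [0,0,0]
    - [0,0,0]
  hand: [0.85,0.85,0.85,0.85,0.85,0.85,0.85,0.85,0.85]

```text
clock: 46.58
eef_pos: [500.8, 90.2, 281.4]
eef_rot: [3.137, 0.025, 0.878]
wrist_force: [0.1, 0.3, -1.3]
finger_gap: 79.9
finger_force: 0.0
```

```bash
python3 - <<'E'
from h import *
s=manip.read_state();print(s['eef_pos'],s['finger_gap'],s['wrist_force'])
c=camera("scene");g=c["image"].astype(np.float32).mean(axis=2)
# key expected upright at TCP+6.5n
a=0.878-np.pi/2; k=np.array([500.1-6.5*np.sin(a),90.2+6.5*np.cos(a)]);print(k)
for h in (165,150,140,130,110,90,70,50,35,20,10,3):
    p=proj(c,[*k,h]);u,v=int(round(p[0])),int(round(p[1]));print(h,(u,v),g[v,u-14:u+15].astype(int).tolist())
E
```

```text
[500.77276759  90.21590222 281.44382502] 79.89429466913046 [ 0.12567266  0.33591993 -1.32740773]
[504.25149375  95.20150973]
165 (217, 150) [138, 140, 139, 135, 111, 67, 53, 53, 48, 44, 39, 38, 36, 34, 36, 31, 31, 33, 34, 32, 31, 34, 40, 72, 115, 138, 143, 141, 140]
150 (217, 154) [140, 140, 140, 139, 120, 76, 33, 27, 27, 29, 28, 31, 24, 25, 28, 28, 26, 26, 25, 28, 27, 27, 25, 48, 99, 136, 142, 141, 141]
140 (218, 157) [142, 141, 143, 141, 116, 68, 31, 24, 29, 25, 26, 25, 29, 23, 22, 26, 27, 24, 22, 27, 24, 22, 47, 98, 135, 143, 140, 141, 141]
130 (218, 160) [140, 141, 141, 141, 136, 114, 67, 34, 24, 31, 28, 25, 25, 26, 28, 29, 30, 40, 67, 88, 95, 106, 122, 135, 142, 143, 142, 142, 141]
110 (218, 165) [120, 124, 126, 131, 137, 139, 139, 141, 141, 142, 130, 101, 76, 71, 70, 69, 75, 83, 114, 134, 141, 142, 143, 142, 143, 140, 142, 135, 123]
90 (219, 170) [116, 117, 118, 123, 125, 132, 137, 139, 138, 136, 119, 86, 69, 70, 69, 71, 78, 112, 139, 144, 142, 145, 142, 128, 105, 93, 93, 91, 92]
70 (219, 176) [122, 120, 119, 117, 118, 118, 120, 125, 127, 130, 126, 104, 79, 72, 71, 71, 75, 90, 117, 131, 117, 97, 92, 93, 93, 92, 90, 93, 92]
50 (220, 181) [117, 119, 120, 120, 120, 119, 119, 121, 125, 121, 108, 84, 71, 72, 73, 74, 75, 90, 109, 115, 107, 99, 90, 93, 90, 93, 92, 92, 93]
35 (220, 184) [122, 120, 119, 119, 118, 118, 122, 130, 133, 131, 121, 96, 77, 71, 70, 70, 80, 103, 128, 133, 131, 120, 100, 93, 89, 93, 91, 91, 93]
20 (220, 188) [121, 120, 118, 119, 119, 115, 103, 109, 116, 100, 90, 86, 84, 79, 79, 84, 96, 113, 129, 126, 125, 122, 116, 99, 94, 91, 92, 93, 91]
10 (221, 190) [124, 119, 118, 120, 118, 105, 90, 89, 91, 89, 87, 85, 86, 88, 86, 85, 88, 86, 81, 75, 75, 77, 84, 91, 92, 94, 99, 109, 122]
3 (221, 192) [127, 123, 121, 118, 106, 88, 77, 75, 76, 75, 73, 75, 74, 74, 75, 75, 75, 74, 74, 75, 76, 80, 107, 133, 138, 139, 141, 145, 145]
```

```bash
python3 -c "
from h import *
print(manip.sign_off())"
```

```text
the job is handed in; nothing more can be done
None
```

The job is handed in: the two loose nuts were brought to half tight, then all four were turned to their hard stops (opposite pair b/d first, then c/a), and the key was left standing upright on the bench at about 46.6 s of the 72 s limit; the sign-off returned no verdict.

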